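Book colour-glass jars in at the weighing reader and store them in the case

TASK

Book in the jars of coloured glass one at a time, in the order red, yellow, blue (skip any that is not there): stand each in the middle of the reader's steel plate with its barcode label squarely facing the reader block, and let go of it for four seconds so that it is weighed and read. Afterwards all the jars must stand upright on the floor of the wooden storage case, with its blue cover slid fully home over them; leave the glassware on the bench alone.

Things in the scene. Friction and masses are not known exactly. Their poses are not given: they have to be found in the camera images.
- jar_red: red jar of glass granules, red lid (one rigid piece), upright, 70 mm tall, about 220 g; body 52 mm wide up to 48 mm, lid 44 mm wide from 48 to 70 mm (grip it from above). Origin: centre of the underside, z up. Its +x points at the marked side: a white label with black bars, and a black-edged white stripe on the lid's top from the centre to the rim above that label. May be absent (None)
- jar_red_mark (a point): middle of the label on the red jar: 26 mm from the axis along the jar's +x, 24 mm above its underside
- jar_yellow: yellow jar of glass granules, yellow lid (one rigid piece), upright, 70 mm tall, about 220 g; body 52 mm wide up to 48 mm, lid 44 mm wide from 48 to 70 mm (grip it from above). Origin: centre of the underside, z up. Its +x points at the marked side: a white label with black bars, and a black-edged white stripe on the lid's top from the centre to the rim above that label. May be absent (None)
- jar_yellow_mark (a point): middle of the label on the yellow jar: 26 mm from the axis along the jar's +x, 24 mm above its underside
- jar_blue: blue jar of glass granules, blue lid (one rigid piece), upright, 70 mm tall, about 220 g; body 52 mm wide up to 48 mm, lid 44 mm wide from 48 to 70 mm (grip it from above). Origin: centre of the underside, z up. Its +x points at the marked side: a white label with black bars, and a black-edged white stripe on the lid's top from the centre to the rim above that label. May be absent (None)
- jar_blue_mark (a point): middle of the label on the blue jar: 26 mm from the axis along the jar's +x, 24 mm above its underside
- scale: weighing code reader, fixed: flat grey base 150 x 160 mm, 8 mm high, with a round steel plate flush in its top; behind the plate, on its own +x side away from the robot, a black reader block 120 mm wide, 105 mm high, 45 mm deep, its red window facing the plate 105 mm from the plate's centre. Origin on the bench under the plate's centre; +x points from plate to reader block
- plate (a point): centre of the top of the reader's round steel plate, 90 mm across, 8 mm above the bench
- case: wooden storage case, fixed, 330 mm along its y, 86 mm high. Origin on the bench under the middle of its open compartment, 130 mm (x) by 310 mm (y) inside, walls 10 mm, floor 10 mm above the bench; behind it (+x, 75 to 220 mm from the origin) a closed deck. Three jars fit in a row along y, 90 mm apart; a jar inside ends 6 mm below the rim
- case_floor (a point): middle of the compartment's floor (10 mm above the bench)
- cover (a joint): flat blue cover, 150 x 326 mm, 6 mm thick, sliding along the case's x over the compartment (its top is 93 mm above the bench): 0 m fully home (compartment covered), 0.14 m fully open (over the deck behind). Stays where left; friction about 2 N. It starts shut or a little open
- cover_handle (a point): top centre of the steel handle bar on the cover: the bar is 12 mm thick (along the case's x), 100 mm long (along y), stands 30 mm above the cover, its top 123 mm above the bench, 50 mm from the cover's middle towards the robot; moves with the cover
- goblet: fragile clear glass goblet, 68 mm wide, 130 mm tall, upright; leave alone. Origin at the underside
- flask: fragile green glass flask, 84 mm wide, 125 mm tall, upright; leave alone. Origin at the underside
- globe: fragile clear glass globe vase, 100 mm wide, 110 mm tall, upright; leave alone. Origin at the underside

How it is judged:
By the outcome, as a careful person would: the job done as asked, in the order asked, and still so for the second after the job is handed in, with the robot touching nothing.
Of jar_red, jar_yellow, jar_blue only 2 to 3 are there at a start; the rules pass over those that are not, and their reading is None.
At some moment in a run one of jar_red, jar_yellow, jar_blue may be knocked a few centimetres aside while the robot is not near it.
It also fails if it takes over 210 s, if anything falls off the work surface, if the arm or the gripper's body presses on something with over 40 N, if the wrist force passes 120 N, or if a joint passes its speed limit or range.

ROBOT

A 6-joint arm with a two-finger parallel gripper is mounted at the origin on the work surface. World frame = base frame: x ahead of the robot, y to its left, z up, the work surface at z = 0. Lengths are in m, angles in rad, forces in N, time in s.
With the tool pointing down it reaches from about 0.35 to 0.775 m from the base axis. Payload 5.5 kg.
Tool frame: the origin (TCP) lies midway between the tips of the shut fingers; the grasp point (between the pads) lies 19 mm behind it; z points along the fingers, y is the line along which they close (so a half turn about z gives the same grasp; the last joint's range is limited). The gripper opens to 85 mm and grips with 20 to 120 N. Pads are 22 mm wide; open, the fingers measure 114 mm over their backs; the gripper's body (76 mm by 85 mm) begins 54 mm behind the grasp point. The pads swing forward as they close: fully open they stand 13 mm farther back than shut.
Start: joints at [1.062, 0.313, 0.046, 1.304, 0, 1.431], TCP at [0.207, 0.536, 0.231] pointing down, gripper open.
Joint ranges: [-2.76, 2.76], [-0.86, 1.69], [-1.03, 1.26], [-2.2, 2.34], [-1.47, 1.5], [-3.14, 3.14]. Speed limits (rad/s): [2.57, 2.57, 3.14, 3.14, 3.14, 3.14].

INTERFACE

Orientations are given as a unit quaternion [w, x, y, z].
In Python, from workcell import get_state, read_camera, camera_info, hand_in, recognise gives the robot as it stands.
- The arm moves only by the tool arm_command, never from a script. Its argument "moves" is one flat list of numbers, 7 for each row, row after row: the opening, from -1 (shut) to 1 (fully open), then the shift along the tool's x, y, z in mm, then the turn, a rotation vector about the tool's x, y, z in rad. A call has 1 to 8 rows; each row shifts and turns the commanded pose from where the row before left it, along the tool's axes as they then stand; what a row does not reach is not made up. A row lasts 1/8 s, in which the tool goes at most 62.5 mm and 10.7 degrees, less where a joint would pass 70% of its speed; a pose out of reach is approached as far as the arm can. A call with a gripper value outside its range is refused whole. The fingers move at their own pace and stop on an object; "newtons" is the grip in N (left out, the last holds). Time passes only in rows, so rows that do not move let the fingers close. It gives the time, the measured TCP pose, the force, the opening and the grip force at its end, in the units of the state.
- get_state(): the state, without advancing time (a new reading comes with each control period).
- read_camera(name): name is "scene" or "top" or "wrist"; returns (picture, depth): 400x640x3 uint8, blue, green, red; 400x640 float32, m along the optical axis (not along the pixel's ray), 0 where there is no reading.
- camera_info(name): a dict with "fovy" (degrees; the focal length in pixels is half the picture's height over the tangent of half this angle, whatever the lens; pixels are square), "cx", "cy" (the principal point, pixels), "eye" and "orientation" of the camera in the world; the wrist camera has in their place "tool_from_camera" (4x4, takes a point from camera to tool coordinates, whose origin is the TCP and whose axes are the flange's). Camera axes: x right, y down, z forward; pixel columns grow to the right and rows downward; lengths in m; the calibration is good to about 2 mm. A picture is of the moment at which its call begins: read the wrist's pose just before it. camera_info takes no time and is no camera call.
- hand_in(): hands the job in; it is judged then, once.
Trained networks look in the newest picture that a camera, given by its name, has taken for a name from the list of things; names that differ only in an ending like _2 or _b are one class to them, and where a whole thing is asked for, a point or a joint stands for the part that bears it (a point fixed in the world has none). Each returns a list of dicts, best first, with "confidence" (0 to 1); they miss things now and then, are a little off and sometimes report something else, mostly with a low value. They report only what shows in the picture. A call takes as long as a camera call.
- recognise(camera, label): "point" ([column, row] in pixels, amid what is visible of it).
The state is a dict: "clock": time; "joint_pos": joint angles; "qvel": joint speeds; "tau": joint torques, N m; "tcp_pos": TCP position; "orientation": TCP orientation; "wrist_force": force on the tool from outside, world axes, zero at the start; "ft_torque": the same for the moment, N m; "finger_gap": finger opening in m; "grip_force": force on a finger pad.
Only numpy, scipy, OpenCV 4.12 (cv2) and the standard library are available. Lean on these libraries where they do the work, as an engineer would, in place of code of your own. Each camera call takes 0.05 s, during which the arm holds its last target. There are 200 camera calls.

## Working session

There is one attempt and no reset: what is moved stays moved. The work goes in short steps, Python scripts to look and compute and a tool call to move; the robot and the scene stay as the last step left them, time stands still between calls to the robot, and variables do not carry over. Pictures are saved under pics/ and viewed, at most 14 in all, crops included, and the job is handed in when it is done.

Besides the shell and the picture viewer there is one more tool, called after "Call:" as name(argument=value, ...) on one line, values as JSON. arm_command: Moves the arm, as the interface text tells. Its arguments: {"type":"object","properties":{"moves":{"type":"array"},"newtons":{"type":"number"}},"required":["moves"]}

```bash
ls; mkdir -p pics; cat > h.py <<'E'
import numpy as np, cv2
from scipy.spatial.transform import Rotation as R
from workcell import *
def q2m(q): return R.from_quat([q[1],q[2],q[3],q[0]]).as_matrix()
def cam(name,st=None):
    i=camera_info(name); f=200/np.tan(np.radians(i["fovy"])/2)
    if name=="wrist":
        st=st or get_state(); T=np.eye(4); T[:3,:3]=q2m(st["orientation"]); T[:3,3]=st["tcp_pos"]
        T=T@np.array(i["tool_from_camera"])
    else:
        T=np.eye(4); o=np.array(i["orientation"]); T[:3,:3]=q2m(o) if o.size==4 else o; T[:3,3]=i["eye"]
    return T,f,i["cx"],i["cy"]
def pt(C,d,u,v):
    T,f,cx,cy=C; return T[:3,:3]@np.array([(u-cx)/f*d,(v-cy)/f*d,d])+T[:3,3]
def onz(C,u,v,z):
    T,f,cx,cy=C; r=T[:3,:3]@np.array([(u-cx)/f,(v-cy)/f,1]); return T[:3,3]+r*(z-T[2,3])/r[2]
def cloud(C,D):
    T,f,cx,cy=C; v,u=np.mgrid[:400,:640]
    P=np.stack([(u-cx)/f*D,(v-cy)/f*D,D],-1); return P@T[:3,:3].T+T[:3,3]
E
python3 - <<'E'
from h import *
np.set_printoptions(precision=4,suppress=True)
print(get_state())
for n in("scene","top","wrist"):
    C=cam(n); p,D=read_camera(n); cv2.imwrite(f"pics/{n}0.png",p); np.save(f"{n}0.npy",D); print(n,camera_info(n))
    for l in("jar_red","jar_yellow","jar_blue","scale","case","cover_handle","goblet","flask","globe"):
        if n=="wrist": break
        for r in recognise(n,l)[:2]:
            u,v=r["point"]; d=D[int(v),int(u)]; print(n,l,round(r["confidence"],2),np.round(r["point"]),pt(C,d,u,v) if d>0 else None)
E
```

```text
pics
{'clock': 0.0, 'joint_pos': array([ 1.0624,  0.314 ,  0.045 ,  1.3036, -0.    ,  1.4312]), 'qvel': array([-0.0011,  0.0016,  0.0013,  0.0013,  0.0003, -0.0011]), 'tau': array([  0.    , -48.0628,  29.8532,   0.0195,  -0.0004,  -0.    ]), 'tcp_pos': array([0.207 , 0.5359, 0.2304]), 'orientation': array([-0.0003,  0.1834,  0.983 , -0.0009]), 'wrist_force': array([-0.0812,  0.258 , -0.4289]), 'ft_torque': array([ 0.0372, -0.0188, -0.0312]), 'grip_force': 0.0, 'finger_gap': 0.08532282849735583}
scene {'fovy': 55.660731885983004, 'cx': 320.7916860200435, 'cy': 199.59368622798388, 'eye': array([ 1.1144, -0.4429,  0.9098]), 'orientation': array([-0.2916,  0.8004,  0.4942, -0.1737])}
scene jar_red 0.7 [322. 187.] [ 0.4489 -0.0917  0.0629]
scene jar_red 0.54 [248. 217.] [ 0.4642 -0.3296  0.07  ]
scene jar_yellow 0.77 [247. 219.] [ 0.4654 -0.334   0.0663]
scene jar_blue 0.65 [271. 207.] [ 0.453  -0.2583  0.063 ]
scene scale 0.81 [341. 260.] [ 0.6659 -0.1445  0.0077]
scene scale 0.69 [434. 158.] [0.52   0.2617 0.0925]
scene case 0.64 [446. 181.] [0.6081 0.2363 0.0852]
scene cover_handle 0.
[... 799 characters left out ...]
.79 [336. 148.] [ 0.6637 -0.1525  0.0079]
top scale 0.3 [310. 237.] [ 0.4265 -0.085   0.069 ]
top case 0.63 [174. 179.] [0.5736 0.2484 0.093 ]
top cover_handle 0.72 [171. 199.] [0.5238 0.2577 0.0892]
top goblet 0.84 [446. 141.] [ 0.6523 -0.4102  0.1287]
top flask 0.65 [469. 193.] [ 0.5313 -0.4841  0.0738]
top flask 0.27 [307. 232.] [ 0.4386 -0.0774  0.0702]
top globe 0.94 [491. 250.] [ 0.3911 -0.5246  0.0931]
wrist {'fovy': 62.416006160045605, 'cx': 318.79632993202557, 'cy': 206.2287628383594, 'tool_from_camera': array([[-0.0005, -0.9457, -0.3251,  0.083 ],
       [ 1.    , -0.0005, -0.0001,  0.    ],
       [-0.    , -0.3251,  0.9457, -0.1433],
       [ 0.    ,  0.    ,  0.    ,  1.    ]])}
```

View pics/top0.png

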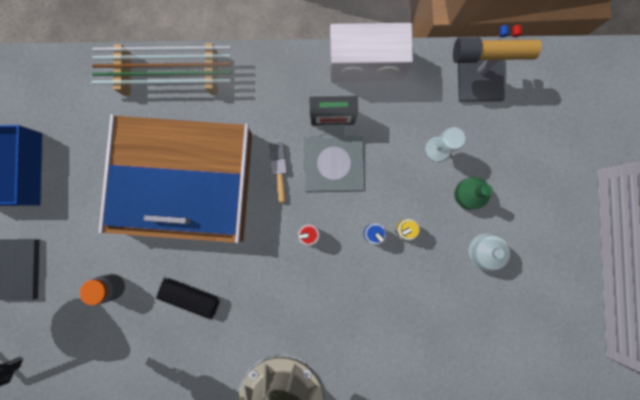

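View pics/scene0.png

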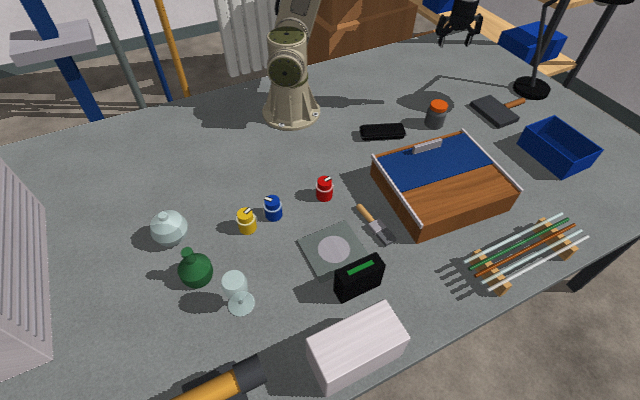

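Top view shows all three jars (red at 308,235; blue 376,233; yellow 409,229), the scale plate at (334,163) and the case at about (174,179), with its cover nearly shut and the handle at (165,219). Next I'll measure them from the clouds.

```bash
cat >> h.py <<'E'
def jars(C,p,D,base=0.0,verbose=True):
    """lid centre & stripe direction for each jar from a view"""
    P=cloud(C,D); hsv=cv2.cvtColor(p,cv2.COLOR_BGR2HSV); H,S,V=[hsv[...,k].astype(int) for k in range(3)]
    Z=P[...,2]; out={}
    for n,(a,b) in dict(red=(172,8),yellow=(18,38),blue=(105,130)).items():
        hue=((H>=a)&(H<=b)) if a<b else ((H>=a)|(H<=b))
        m=hue&(S>110)&(V>50)&(abs(Z-base-.07)<.012)
        k,lab,st,ce=cv2.connectedComponentsWithStats(m.astype(np.uint8))
        best=None
        for i in range(1,k):
            if st[i,4]<40: continue
            q=lab==i; X=P[q]; ext=np.ptp(X[:,:2],axis=0)
            if ext.max()<.06: best=i if best is None or st[i,4]>st[best,4] else best
        if best is None: continue
        q=(lab==best).astype(np.uint8)
        cs,_=cv2.findContours(q,0,2); c=max(cs,key=cv2.contourArea)
        h=cv2.convexHull(c); (e,ax,an)=cv2.minAreaRect(h) if len(h)<5 else cv2.fitEllipse(h)
        cen=onz(C,e[0],e[1],base+.07)
        inside=np.zeros_like(q); cv2.fillConvexPoly(inside,h,1)
        w=(inside>0)&(S<100)&(V>110)
        ang=None
        if w.sum()>3:
            v,u=np.nonzero(w); W=np.array([onz(C,a,b,base+.07) for a,b in zip(u,v)])
            g=W[:,:2].mean(0)-cen[:2]; ang=np.degrees(np.arctan2(g[1],g[0])); rr=np.linalg.norm(g)
        out[n]=(cen,ang); 
        if verbose: print(n,cen.round(4),"yaw",None if ang is None else round(ang,1), "n",w.sum(),"r",round(rr,4) if ang is not None else 0,"axes px",np.round(ax,1),"med z",np.median(Z[q>0]).round(4))
    return out
E
python3 - <<'E'
from h import *
np.set_printoptions(precision=4,suppress=True)
C=cam("top"); p=cv2.imread("pics/top0.png"); D=np.load("top0.npy"); P=cloud(C,D); jars(C,p,D)
hsv=cv2.cvtColor(p,cv2.COLOR_BGR2HSV); Z=P[...,2]
def rect(m,n):
    X=P[m][:,:2]; r=cv2.minAreaRect((X*1000).astype(np.float32)); b=cv2.boxPoints(r); print(n,m.sum(),np.round(r[0]),np.round(r[1]),r[2],b.round().tolist())
box=np.zeros(Z.shape,bool); box[100:250,90:260]=1
cov=box&(hsv[...,0]>105)&(hsv[...,0]<130)&(hsv[...,1]>120)&(abs(Z-.093)<.012)
rect(cov,"cover")
case=box&(Z>.078); rect(case,"case")
hd=box&(Z>.108); rect(hd,"handle"); print(np.median(Z[hd]))
b2=np.zeros(Z.shape,bool); b2[90:200,295:370]=1
rect(b2&(Z>.09),"reader top")
rect(b2&(abs(Z-.008)<.0035)&(P[...,0]<.76),"base")
g=cv2.cvtColor(p,cv2.COLOR_BGR2GRAY); m=(b2&(g>130)&(Z<.02)).astype(np.uint8)
cs,_=cv2.findContours(m,0,2); c=max(cs,key=cv2.contourArea); e=cv2.fitEllipse(c); print("plate",e,onz(C,*e[0],.008))
E
```

```text
red [ 0.4321 -0.0793  0.07  ] yaw 102.8 n 39 r 0.0084 axes px [16.2 16.4] med z 0.069
yellow [ 0.443 -0.335  0.07 ] yaw 117.4 n 42 r 0.0093 axes px [16.4 17.6] med z 0.069
blue [ 0.4334 -0.2485  0.07  ] yaw -136.7 n 39 r 0.0098 axes px [16.2 17. ] med z 0.0687
cover 7386 [523. 257.] [324. 148.] 85.15877532958984 [[436.0, 102.0], [582.0, 89.0], [610.0, 412.0], [463.0, 424.0]]
case 16113 [569. 148.] [551. 296.] 85.25920104980469 [[398.0, -115.0], [693.0, -139.0], [739.0, 410.0], [444.0, 435.0]]
handle 322 [463.  95.] [428.  12.] 85.86162567138672 [[441.0, -118.0], [453.0, -119.0], [484.0, 308.0], [472.0, 309.0]]
0.12248514537236777
reader top 961 [ 613. -145.] [118. 320.] 89.19575500488281 [[452.0, -202.0], [772.0, -207.0], [774.0, -88.0], [454.0, -84.0]]
base 3208 [ 629. -149.] [202. 163.] 0.8142483830451965 [[527.0, -69.0], [530.0, -232.0], [732.0, -229.0], [729.0, -66.0]]
plate ((335.16912841796875, 148.43209838867188), (72.40328979492188, 120.4528579711914), 179.90257263183594) [ 0.662  -0.1516  0.008 ]
```

```bash
python3 - <<'E'
import cv2
p=cv2.imread("pics/top0.png")
a=cv2.resize(p[105:250,95:255],None,fx=3.6,fy=3.6,interpolation=2);b=cv2.resize(p[215:250,290:430],(576,144),interpolation=2)[:70*2]
import numpy as np
cv2.imwrite("pics/c0.png",a[:480])
E
python3 - <<'E'
from h import *
np.set_printoptions(precision=4,suppress=True)
C=cam("top"); p=cv2.imread("pics/top0.png"); D=np.load("top0.npy"); P=cloud(C,D); Z=P[...,2]
def fit(box,zl,zh,xr,yr,n):
    m=(Z>zl)&(Z<zh)&(P[...,0]>xr[0])&(P[...,0]<xr[1])&(P[...,1]>yr[0])&(P[...,1]<yr[1])
    k,lab,st,_=cv2.connectedComponentsWithStats(m.astype(np.uint8)); i=1+st[1:,4].argmax()
    mm=cv2.morphologyEx((lab==i).astype(np.uint8),cv2.MORPH_OPEN,np.ones((3,3))) if n!="handle" else (lab==i).astype(np.uint8)
    X=P[mm>0][:,:2]; r=cv2.minAreaRect((X*1000).astype(np.float32)); print(n,len(X),r, "medz",np.median(Z[mm>0]),"mean",X.mean(0)); return r
fit(0,.075,.105,(.40,.80),(.05,.46),"case")
fit(0,.082,.105,(.40,.80),(.05,.46),"case2")
fit(0,.112,.135,(.40,.7),(.15,.4),"handle")
fit(0,.09,.12,(.68,.85),(-.3,0),"reader")
fit(0,.004,.02,(.5,.74),(-.3,0),"base")
# case cross profile
yaw=np.radians(-4.95); Rm=np.array([[np.cos(yaw),np.sin(yaw)],[-np.sin(yaw),np.cos(yaw)]])
Q=(P[...,:2]-[.523,.257])@Rm.T
for y in(-.09,0.09):
    s=(abs(Q[...,1]-y)<.008)&(abs(Q[...,0]+.075)<.04); o=np.argsort(Q[s][:,0]); print(np.c_[Q[s][o,0]*1000,Z[s][o]*1000,p[s][o]][::6].round().astype(int).tolist())
g=cv2.cvtColor(p,cv2.COLOR_BGR2GRAY); print(g[140:190:4,334]); print(g[163,300:370:4])
E
```

```text
case 15785 ((577.1085205078125, 250.7818145751953), (344.33172607421875, 295.5857238769531), 85.25920104980469) medz 0.08953190888512563 mean [0.5805 0.2497]
case2 15169 ((577.1885986328125, 250.7567138671875), (344.31866455078125, 295.3847351074219), 85.24662017822266) medz 0.08988563922378856 mean [0.5787 0.2497]
handle 219 ((474.2940368652344, 258.3905334472656), (99.88021850585938, 11.86867618560791), 85.3078384399414) medz 0.12137527578659857 mean [0.4742 0.2566]
reader 925 ((750.4329223632812, -146.98973083496094), (118.82343292236328, 45.94648361206055), 89.93490600585938) medz 0.10387582053362932 mean [ 0.7492 -0.1461]
base 3236 ((639.7747802734375, -147.30601501464844), (181.25733947753906, 159.33082580566406), 0.6656442284584045) medz 0.007217048636105172 mean [ 0.6303 -0.1476]
[[-114, -1, 92, 88, 85], [-111, 0, 91, 88, 84], [-108, -1, 91, 87, 84], [-106, -1, 92, 88, 85], [-103, -2, 89, 89, 90], [-100, -1, 84, 92, 107], [-92, 85, 72, 100, 137], [-89, 87, 67, 103, 146], [-88, 85, 65, 102, 146], [-86, 87, 61, 98, 139], [-84, 88, 52, 84, 120], [-83, 30, 42, 63, 90], [-83, 57, 
[... 633 characters left out ...]
 [-90, 85, 69, 107, 152], [-88, 85, 65, 104, 148], [-85, 84, 57, 91, 130], [-84, 49, 41, 64, 91], [-84, 34, 42, 62, 88], [-83, 12, 40, 56, 78], [-81, 7, 62, 60, 75], [-78, 12, 94, 65, 61], [-73, 94, 120, 72, 51], [-70, 93, 127, 72, 40], [-68, 93, 126, 70, 37], [-65, 91, 127, 70, 37], [-63, 94, 127, 71, 38], [-61, 91, 128, 71, 38], [-58, 91, 127, 71, 38], [-56, 92, 128, 71, 38], [-53, 93, 127, 71, 38], [-51, 91, 128, 72, 39], [-49, 91, 127, 71, 37], [-46, 91, 128, 71, 38], [-44, 90, 127, 71, 38], [-41, 91, 128, 72, 38], [-39, 91, 127, 71, 38], [-36, 92, 127, 72, 37]]
[122 124 164 166 167 166 167 167 168 169 128 121 120]
[141 125 125 124 135 169 171 171 167 167 169 167 167 122 121 120  98 133]
```

View pics/c0.png

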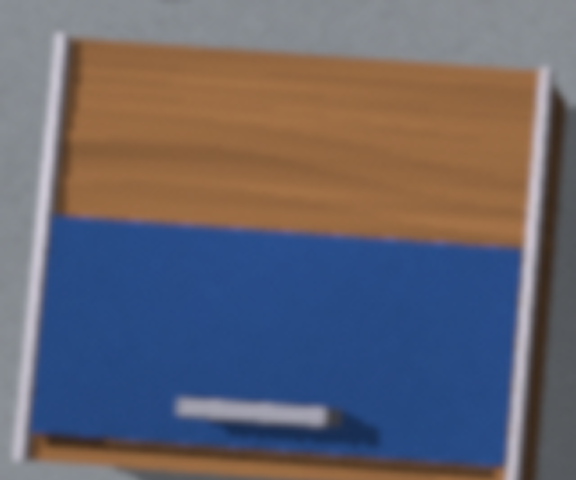

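Cover crop: blue cover is slightly open (about 19 mm, gap strip at the bottom 440–460), with the handle at (255,412). The case origin is about (0.505, 0.2575), yaw −4.85°.

```bash
cat >> h.py <<'E'
def plan(xyz,az,n=None,grip=1,way=None):
    """rows from the present pose to xyz with tool y azimuth az (deg), tool down; prints rows"""
    st=get_state(); M=q2m(st["orientation"]); p=np.array(st["tcp_pos"]); tgt=np.array(xyz,float)
    cur=np.degrees(np.arctan2(M[1,1],M[0,1])); d=(az-cur+180)%360-180
    j6=np.degrees(st["joint_pos"][5]); j1=np.degrees(np.arctan2(tgt[1],tgt[0])); f=j1+90-(cur+d); f=(f+180)%360-180
    k=int(max(np.ceil(np.linalg.norm(tgt-p)*1000/60),np.ceil(abs(d)/10.3),1)); n=n or k
    tz=-np.radians(d); print(f"cur {p.round(4)} az {cur:.1f} turn {d:.1f} j6 {j6:.0f} -> {f:.0f}; rows {n} (min {k}); tilt {np.degrees(np.arccos(-M[2,2])):.2f}")
    Rc=R.from_matrix(M); pc=p.copy(); rows=[]; left=tz
    for i in range(n):
        # keep tool upright: correct tilt on the first row ignored (small)
        want=p+(tgt-p)*(i+1)/n; s=np.round(Rc.as_matrix().T@(want-pc)*1000, 0 if i<n-1 else 1)
        t=np.round(left/(n-i),2 if i<n-1 else 3); left-=t
        rows+=[grip,*s.tolist(),0,0,float(t)]; pc=pc+Rc.as_matrix()@(s/1000); Rc=Rc*R.from_rotvec([0,0,t])
    for i in range(0,len(rows),7): print(",".join(f"{v:g}" for v in rows[i:i+7]),end=", ")
    print()
def look(n,name):
    st=get_state(); C=cam(n,st); p,D=read_camera(n); cv2.imwrite(f"pics/{name}.png",p); np.save(f"{name}.npy",D); return C,p,D
E
python3 -c "
from h import *
plan([.4743,.2584,.20],-4.85,8)"
```

```text
cur [0.2073 0.5364 0.2313] az 68.9 turn -73.7 j6 82 -> 123; rows 8 (min 8); tilt 0.00
1,-44,-20,4,0,0,0.16, 1,-46,-14,4,0,0,0.16, 1,-48,-5,4,0,0,0.16, 1,-48,2,4,0,0,0.16, 1,-47,10,4,0,0,0.16, 1,-45,17,3,0,0,0.16, 1,-42,24,4,0,0,0.16, 1,-37.5,30.3,4.3,0,0,0.167,
```

Call:
arm_command(moves=[1, -44, -20, 4, 0, 0, 0.16, 1, -46, -14, 4, 0, 0, 0.16, 1, -48, -5, 4, 0, 0, 0.16, 1, -48, 2, 4, 0, 0, 0.16, 1, -47, 10, 4, 0, 0, 0.16, 1, -45, 17, 3, 0, 0, 0.16, 1, -42, 24, 4, 0, 0, 0.16, 1, -37.5, 30.3, 4.3, 0, 0, 0.167])

```text
clock: 2.05
tcp_pos: [0.4754, 0.2572, 0.2001]
orientation: [0.0, 0.738, 0.674, 0.0]
wrist_force: [0.9, -0.5, 0.1]
finger_gap: 0.0854
grip_force: 0.0
```

Call:
arm_command(moves=[1, 0, 0, 0, 0, 0, 0])

```text
clock: 2.17
tcp_pos: [0.4763, 0.256, 0.1995]
orientation: [0.0, 0.738, 0.674, -0.0]
wrist_force: [0.2, 0.4, 0.9]
finger_gap: 0.0851
grip_force: 0.0
```

```bash
python3 - <<'E'
from h import *
C,p,D=look("wrist","w1"); P=cloud(C,D); Z=P[...,2]
m=(Z>.113)&(Z<.135); X=P[m]; r=cv2.minAreaRect((X[:,:2]*1000).astype(np.float32)); print(m.sum(),r,np.median(X[:,2]))
plan([.4743,.2584,.106],-4.85,3)
E
```

```text
2287 ((476.0076904296875, 259.4908447265625), (99.73342895507812, 11.924907684326172), 85.07925415039062) 0.12354867940724626
cur [0.4751 0.2572 0.1997] az -5.0 turn 0.2 j6 115 -> 123; rows 3 (min 2); tilt 0.03
1,0,-0,31,0,0,-0, 1,1,-1,31,0,0,-0, 1,0.2,0.2,31.7,0,0,-0.003,
```

View pics/w1.png

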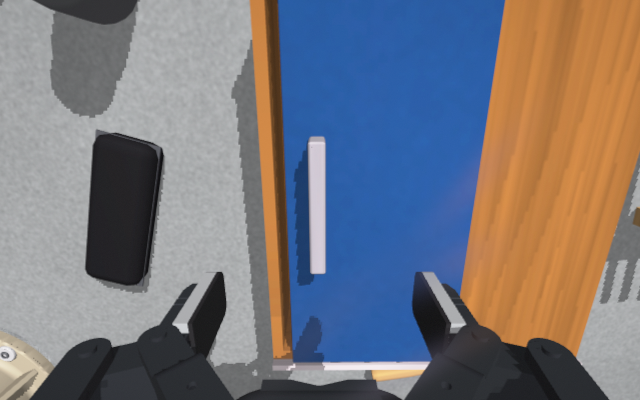

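Wrist view: handle at (317,205), between the open fingers; it measures (0.476, 0.2595).

Call:
arm_command(moves=[1, 0, 0, 32, 0, 0, 0, 1, 1, 0, 32, 0, 0, 0, 1, 1, 0, 32, 0, 0, 0, 1, 0, 0, 0, 0, 0, 0, -1, 0, 0, 0, 0, 0, 0, -1, 0, 0, 0, 0, 0, 0, -1, 0, 0, 0, 0, 0, 0, -1, 0, 0, 0, 0, 0, 0], newtons=40)

```text
clock: 3.22
tcp_pos: [0.475, 0.2605, 0.1047]
orientation: [0.0, 0.737, 0.676, 0.001]
wrist_force: [6.6, -1.4, 1.0]
finger_gap: 0.0122
grip_force: 2.0
```

Call:
arm_command(moves=[-1, 0, 0, 0, 0, 0, 0, -1, 0, 0, 0, 0, 0, 0])

```text
clock: 3.48
tcp_pos: [0.475, 0.2605, 0.1048]
orientation: [0.0, 0.737, 0.676, 0.001]
wrist_force: [-0.4, -0.8, 4.7]
finger_gap: 0.011
grip_force: 40.2
```

Call:
arm_command(moves=[-1, 0, 10, 0, 0, 0, 0, -1, 0, 20, 0, 0, 0, 0, -1, 0, 25, 0, 0, 0, 0, -1, 0, 25, 0, 0, 0, 0, -1, 0, 20, 0, 0, 0, 0, -1, 0, 15, 0, 0, 0, 0, -1, 0, 3, 0, 0, 0, 0, -1, 0, 0, 0, 0, 0, 0])

```text
clock: 4.47
tcp_pos: [0.5934, 0.2506, 0.1048]
orientation: [0.0, 0.737, 0.676, 0.001]
wrist_force: [1.1, 0.1, 4.8]
finger_gap: 0.011
grip_force: 40.0
```

```bash
python3 -c "
from h import *
s=get_state();print(s['tcp_pos'],s['wrist_force'],s['finger_gap'])"
```

```text
[0.59338775 0.25061649 0.10480329] [1.14322346 0.06728781 4.81546389] 0.01103357232439769
```

Call:
arm_command(moves=[-0.3, 0, 0, 0, 0, 0, 0, 0, 0, 0, 0, 0, 0, 0, 0, 0, 0, 0, 0, 0, 0, 0, 0, 0, -30, 0, 0, 0, 0.5, 0, 0, -40, 0, 0, 0, 1, 0, 0, -40, 0, 0, 0, 1, 0, 0, 0, 0, 0, 0])

```text
clock: 5.35
tcp_pos: [0.5939, 0.2509, 0.2181]
orientation: [0.002, 0.736, 0.676, 0.003]
wrist_force: [0.1, 0.3, -1.6]
finger_gap: 0.0855
grip_force: 0.0
```

```bash
python3 - <<'E'
from h import *
C,p,D=look("top","t1"); jars(C,p,D)
plan([.432,-.0793,.20],90,10)
E
```

```text
red [ 0.4322 -0.0794  0.07  ] yaw 109.4 n 25 r 0.0085 axes px [15.3 15.6] med z 0.0691
yellow [ 0.4429 -0.335   0.07  ] yaw 120.1 n 42 r 0.0091 axes px [16.4 17.6] med z 0.0691
blue [ 0.4333 -0.2485  0.07  ] yaw -139.7 n 38 r 0.0098 axes px [16.2 17. ] med z 0.0688
cur [0.5929 0.2506 0.2157] az -4.9 turn 94.9 j6 111 -> -10; rows 10 (min 10); tilt 0.20
1,-34,-13,1,0,0,-0.17, 1,-32,-19,2,0,0,-0.17, 1,-28,-24,1,0,0,-0.16, 1,-23,-28,2,0,0,-0.17, 1,-19,-32,1,0,0,-0.16, 1,-13,-34,2,0,0,-0.17, 1,-8,-36,1,0,0,-0.16, 1,-1,-36,2,0,0,-0.17, 1,5,-37,1,0,0,-0.16, 1,9.9,-35.2,1.8,0,0,-0.166,
```

Call:
arm_command(moves=[1, -34, -13, 1, 0, 0, -0.17, 1, -32, -19, 2, 0, 0, -0.17, 1, -28, -24, 1, 0, 0, -0.16, 1, -23, -28, 2, 0, 0, -0.17, 1, -19, -32, 1, 0, 0, -0.16, 1, -13, -34, 2, 0, 0, -0.17, 1, -8, -36, 1, 0, 0, -0.16, 1, -1, -36, 2, 0, 0, -0.17])

```text
clock: 6.4
tcp_pos: [0.4617, -0.0139, 0.2004]
orientation: [-0.001, 0.159, 0.987, 0.0]
wrist_force: [0.7, -0.6, 0.3]
finger_gap: 0.0853
grip_force: 0.0
```

Call:
arm_command(moves=[1, 5, -37, 1, 0, 0, -0.16, 1, 9.9, -35.2, 1.8, 0, 0, -0.166, 1, 0, 0, 0, 0, 0, 0, 1, 0, 0, 0, 0, 0, 0])

```text
clock: 6.9
tcp_pos: [0.4305, -0.0793, 0.1983]
orientation: [-0.001, 0.001, 1.0, 0.001]
wrist_force: [0.3, -0.1, -0.0]
finger_gap: 0.085
grip_force: 0.0
```

```bash
python3 - <<'E'
from h import *
C,p,D=look("wrist","w2"); o=jars(C,p,D)
c=o["red"][0]; plan([c[0],c[1],.045],90,5)
E
```

```text
red [ 0.4324 -0.0795  0.07  ] yaw 86.9 n 240 r 0.0096 axes px [49.8 51.2] med z 0.0706
yellow [ 0.4425 -0.3309  0.07  ] yaw 114.7 n 263 r 0.0042 axes px [49.1 62.1] med z 0.0702
blue [ 0.4327 -0.2463  0.07  ] yaw -112.8 n 232 r 0.0117 axes px [49.8 56.7] med z 0.0704
cur [ 0.4309 -0.0791  0.1985] az 90.0 turn 0.0 j6 -21 -> -10; rows 5 (min 3); tilt 0.07
1,-0,-0,31,0,0,-0, 1,-1,-0,30,0,0,-0, 1,0,-0,31,0,0,-0, 1,-0,-0,31,0,0,-0, 1,-0.6,-0.5,30.5,0,0,-0.001,
```

View pics/w2.png

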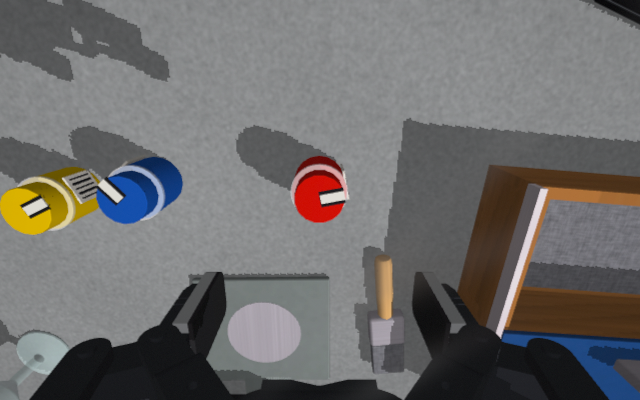

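Wrist view: red jar lid at (320,194) with its stripe pointing right (≈+y). Blue is at (122,197) and yellow at (27,208). I'll refine the yaw with PCA on the stripe.

```bash
cat >> h.py <<'E'
def stripe(C,p,col,c,base=0.0):
    """yaw of the stripe: on rectified top-down patch of the lid plane"""
    T,f,cx,cy=C; s=8; n=44*s+1  # s px/mm
    g=(np.arange(n)-n//2)/s/1000; X,Y=np.meshgrid(c[0]+g,c[1]+g,indexing="ij")
    Q=(np.stack([X,Y,np.full_like(X,base+.07)],-1)-T[:3,3])@T[:3,:3]
    u=(Q[...,0]/Q[...,2]*f+cx).astype(np.float32); v=(Q[...,1]/Q[...,2]*f+cy).astype(np.float32)
    im=cv2.remap(p,u,v,cv2.INTER_CUBIC); h=cv2.cvtColor(im,cv2.COLOR_BGR2HSV); S=h[...,1].astype(int);V=h[...,2].astype(int)
    rr=np.hypot(X-c[0],Y-c[1]); white=(S<90)&(V>130)&(rr<.020)
    pts=np.c_[X[white]-c[0],Y[white]-c[1]]*1000; m=pts.mean(0); w,E=np.linalg.eigh(np.cov(pts.T)); d=E[:,1]; d=d*np.sign(d@m)
    off=m@np.array([-d[1],d[0]]); print("stripe yaw %.1f centroid %.1f r %.1f lateral off %.1f sd %s"%(np.degrees(np.arctan2(d[1],d[0])),np.degrees(np.arctan2(m[1],m[0])),np.hypot(*m),off,np.sqrt(w).round(1)))
    return im
E
python3 - <<'E'
from h import *
C=cam("wrist"); p=cv2.imread("pics/w2.png"); D=np.load("w2.npy")
o=jars(C,p,D,verbose=False); ims=[stripe(C,p,k,o[k][0]) for k in("red","yellow","blue")]
cv2.imwrite("pics/s2.png",cv2.resize(np.hstack(ims),None,fx=.7,fy=.7))
C=cam("top"); p=cv2.imread("pics/top0.png"); D=np.load("top0.npy")
o=jars(C,p,D,verbose=False); [stripe(C,p,k,o[k][0]) for k in("red","yellow","blue")]
E
```

```text
stripe yaw 101.8 centroid 88.6 r 10.3 lateral off -2.4 sd [2.4 5.6]
stripe yaw 114.7 centroid 115.3 r 5.0 lateral off 0.1 sd [2.4 6.4]
stripe yaw -142.0 centroid -115.6 r 11.5 lateral off 5.1 sd [2.4 5.1]
stripe yaw 100.0 centroid 101.7 r 10.7 lateral off 0.3 sd [3.6 5.3]
stripe yaw 115.4 centroid 117.0 r 10.4 lateral off 0.3 sd [3.5 5.5]
stripe yaw -140.3 centroid -139.5 r 10.7 lateral off 0.2 sd [3.7 5.3]
```

View pics/s2.png

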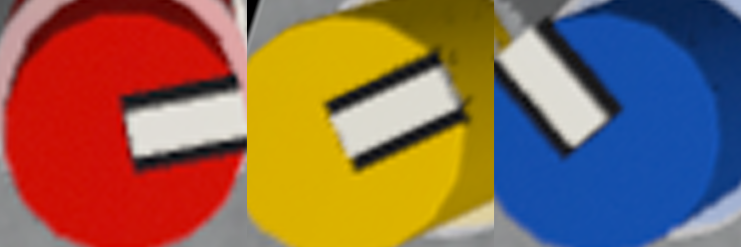

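```bash
sed -i 's/(abs(Z-base-.07)<.012)/(abs(Z-base-.07)<tol)/; s/base=0.0,verbose=True/base=0.0,verbose=True,tol=.004/' h.py
python3 - <<'E'
from h import *
for t in(.002,.003,.004):
  C=cam("wrist"); p=cv2.imread("pics/w2.png"); D=np.load("w2.npy")
  o=jars(C,p,D,tol=t); ims=[stripe(C,p,k,o[k][0]) for k in("red","yellow","blue")]
E
```

```text
red [ 0.4339 -0.0793  0.07  ] yaw 92.2 n 231 r 0.0101 axes px [48.5 49.8] med z 0.0709
yellow [ 0.4448 -0.335   0.07  ] yaw 112.8 n 256 r 0.0085 axes px [43.2 56.9] med z 0.0708
blue [ 0.4345 -0.249   0.07  ] yaw -125.0 n 231 r 0.0099 axes px [45.3 53.9] med z 0.0708
stripe yaw 101.4 centroid 94.3 r 10.3 lateral off -1.3 sd [2.4 5.5]
stripe yaw 114.7 centroid 113.7 r 9.1 lateral off -0.2 sd [2.4 6.2]
stripe yaw -140.6 centroid -129.1 r 10.5 lateral off 2.1 sd [2.4 5.5]
red [ 0.4338 -0.0793  0.07  ] yaw 91.3 n 232 r 0.01 axes px [48.6 49.9] med z 0.0709
yellow [ 0.4446 -0.3346  0.07  ] yaw 112.3 n 256 r 0.0081 axes px [44.1 57.2] med z 0.0708
blue [ 0.4344 -0.2487  0.07  ] yaw -123.3 n 231 r 0.0101 axes px [45.9 54.1] med z 0.0708
stripe yaw 101.4 centroid 94.0 r 10.3 lateral off -1.3 sd [2.4 5.5]
stripe yaw 114.7 centroid 113.3 r 8.8 lateral off -0.2 sd [2.4 6.3]
stripe yaw -140.7 centroid -127.3 r 10.6 lateral off 2.4 sd [2.4 5.4]
red [ 0.4337 -0.0793  0.07  ] yaw 91.1 n 234 r 0.0097 axes px [48.8 49.9] med z 0.0709
yellow [ 0.4445 -0.3342  0.07  ] yaw 112.5 n 256 r 0.0076 axes px [44.8 57.5] med z 0.0707
blue [ 0.4343 -0.2484  0.07  ] yaw -121.9 n 231 r 0.0103 axes px [46.4 54.4] med z 0.0708
stripe yaw 101.5 centroid 93.3 r 10.3 lateral off -1.5 sd [2.4 5.5]
stripe yaw 114.8 centroid 113.5 r 8.4 lateral off -0.2 sd [2.4 6.4]
stripe yaw -140.9 centroid -125.8 r 10.7 lateral off 2.8 sd [2.4 5.4]
```

Call:
arm_command(moves=[1, -1, 0, 40, 0, 0, 0, 1, -1, 0, 40, 0, 0, 0, 1, -1.5, 0, 40, 0, 0, 0, 1, 0, 0, 18, 0, 0, 0, 1, 0, 0, 15, 0, 0, 0, 1, 0, 0, 0, 0, 0, 0, -1, 0, 0, 0, 0, 0, 0, -1, 0, 0, 0, 0, 0, 0], newtons=35)

```text
clock: 7.95
tcp_pos: [0.4353, -0.0796, 0.0469]
orientation: [0.001, -0.0, 1.0, -0.0]
wrist_force: [-0.2, 0.3, 0.1]
finger_gap: 0.0517
grip_force: 0.0
```

Call:
arm_command(moves=[-1, 0, 0, 0, 0, 0, 0, -1, 0, 0, 0, 0, 0, 0, -1, 0, 0, 0, 0, 0, 0])

```text
clock: 8.32
tcp_pos: [0.4354, -0.0797, 0.0471]
orientation: [0.001, -0.0, 1.0, 0.0]
wrist_force: [-0.3, 2.5, 6.0]
finger_gap: 0.0429
grip_force: 35.3
```

Call:
arm_command(moves=[-1, 0, 0, -10, 0, 0, 0, -1, 0, 0, -30, 0, 0, 0, -1, 0, 0, -40, 0, 0, 0, -1, 0, 0, 0, 0, 0, 0])

```text
clock: 8.82
tcp_pos: [0.4368, -0.0806, 0.1293]
orientation: [0.003, -0.0, 1.0, -0.001]
wrist_force: [0.1, 0.3, -1.9]
finger_gap: 0.043
grip_force: 36.2
```

```bash
python3 - <<'E'
from h import *
def plate(C,p,c,zh):
    T,f,cx,cy=C; s=4; n=120*s+1; g=(np.arange(n)-n//2)/s/1000; X,Y=np.meshgrid(c[0]+g,c[1]+g,indexing="ij")
    Q=(np.stack([X,Y,np.full_like(X,zh)],-1)-T[:3,3])@T[:3,:3]
    im=cv2.remap(p,(Q[...,0]/Q[...,2]*f+cx).astype(np.float32),(Q[...,1]/Q[...,2]*f+cy).astype(np.float32),1)
    g=cv2.cvtColor(im,7-1); t,b=cv2.threshold(g,0,255,cv2.THRESH_OTSU)
    k,lab,st,ce=cv2.connectedComponentsWithStats(b); i=lab[n//2,n//2]
    cs,_=cv2.findContours((lab==i).astype(np.uint8),0,2); e=cv2.fitEllipse(cv2.convexHull(max(cs,key=cv2.contourArea)))
    print(t,"centre",c[0]+(e[0][1]-n//2)/s/1000,c[1]+(e[0][0]-n//2)/s/1000,"axes mm",np.array(e[1])/s); return im
C=cam("top"); p=cv2.imread("pics/t1.png"); plate(C,p,(.623,-.148),.008)
st=dict(orientation=[-.001,.001,1,.001],tcp_pos=[.4309,-.0791,.1985]); C=cam("wrist",st); p=cv2.imread("pics/w2.png"); im=plate(C,p,(.623,-.148),.008)
# base front edge from top & wrist: rectify and fit
D=np.load("t1.npy"); C=cam("top"); P=cloud(C,D); Z=P[...,2]
m=(Z>.095)&(Z<.115)&(abs(P[...,0]-.75)<.04)&(abs(P[...,1]+.147)<.08); print(cv2.minAreaRect((P[m][:,:2]*1000).astype(np.float32)))
p=cv2.imread("pics/t1.png"); T,f,cx,cy=C; s=4;g=(np.arange(801)-400)/s/1000; X,Y=np.meshgrid(.62+g,-.148+g,indexing="ij")
Q=(np.stack([X,Y,X*0+.008],-1)-T[:3,3])@T[:3,:3]; im=cv2.remap(p,(Q[...,0]/Q[...,2]*f+cx).astype(np.float32),(Q[...,1]/Q[...,2]*f+cy).astype(np.float32),2)
cv2.imwrite("pics/pl.png",cv2.resize(im,(560,560)))
E
```

```text
153.0 centre 0.6234032440185547 -0.14604411697387695 axes mm [89.87786865 90.39578247]
86.0 centre 0.6395557785034179 -0.14456066513061522 axes mm [127.50105286 250.1633606 ]
((750.1563720703125, -146.9668731689453), (118.47190856933594, 46.02986526489258), 89.43395233154297)
```

View pics/pl.png

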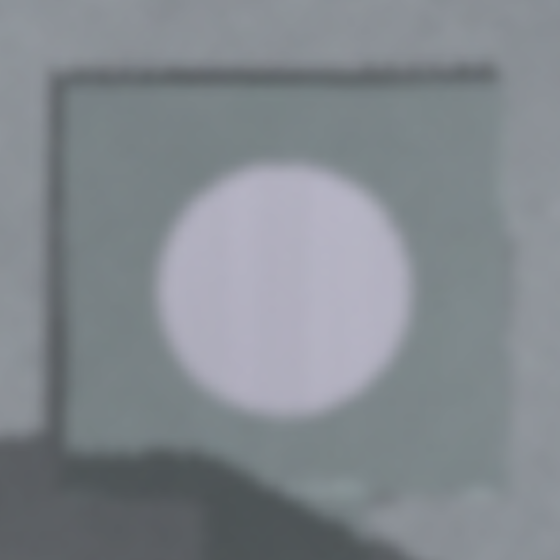

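Rectified patch: the steel plate circle is centred at (284,289) and measures 90 mm across as it should. The base edge is tilted about 0.5°. Plate centre is (0.6234, −0.146), scale yaw about 0.6°.

```bash
python3 -c "
from h import *
plan([.6234,-.146,.125],-10.9,10,-1)"
```

```text
cur [ 0.4368 -0.0806  0.1293] az 90.0 turn -100.9 j6 -21 -> 88; rows 10 (min 10); tilt 0.35
-1,-19,-7,1,0,0,0.18, -1,-19,-3,0,0,0,0.18, -1,-20,1,1,0,0,0.18, -1,-19,4,0,0,0,0.17, -1,-19,7,1,0,0,0.18, -1,-17,10,0,0,0,0.17, -1,-14,13,1,0,0,0.18, -1,-13,16,0,0,0,0.17, -1,-9,17,1,0,0,0.18, -1,-6.2,18.9,0.5,0,0,0.171,
```

Call:
arm_command(moves=[-1, -19, -7, 1, 0, 0, 0.18, -1, -19, -3, 0, 0, 0, 0.18, -1, -20, 1, 1, 0, 0, 0.18, -1, -19, 4, 0, 0, 0, 0.17, -1, -19, 7, 1, 0, 0, 0.18, -1, -17, 10, 0, 0, 0, 0.17, -1, -14, 13, 1, 0, 0, 0.18, -1, -13, 16, 0, 0, 0, 0.17])

```text
clock: 9.82
tcp_pos: [0.5837, -0.1323, 0.1206]
orientation: [-0.001, 0.65, 0.76, -0.0]
wrist_force: [-0.7, -0.9, -1.2]
finger_gap: 0.043
grip_force: 36.2
```

Call:
arm_command(moves=[-1, -9, 17, 1, 0, 0, 0.18, -1, -6, 19, 0, 0, 0, 0.17, -1, 0, 0, 0, 0, 0, 0, -1, 0, 0, 0, 0, 0, 0])

```text
clock: 10.32
tcp_pos: [0.62, -0.1444, 0.12]
orientation: [-0.001, 0.77, 0.638, -0.001]
wrist_force: [0.1, -0.4, -2.5]
finger_gap: 0.0428
grip_force: 36.2
```

```bash
python3 -c "
from h import *
s=get_state(); print(s['wrist_force'],s['finger_gap']); plan([.6234,-.146,.0565],-10.9,4,-1)"
```

```text
[ 0.10853269 -0.3689601  -2.45808183] 0.04276931647809635
cur [ 0.62   -0.1444  0.12  ] az -10.7 turn -0.2 j6 80 -> 88; rows 4 (min 2); tilt 0.16
-1,-0,1,16,0,0,0, -1,-0,1,16,0,0,0, -1,-1,1,16,0,0,0, -1,0.1,0.8,15.5,0,0,0.003,
```

Call:
arm_command(moves=[-1, 0, 1, 20, 0, 0, 0, -1, 0, 1, 20, 0, 0, 0, -1, -1, 1, 15, 0, 0, 0, -1, 0, 1, 7, 0, 0, 0, -1, 0, 0, 0, 0, 0, 0, -1, 0, 0, 0, 0, 0, 0])

```text
clock: 11.08
tcp_pos: [0.6255, -0.1468, 0.06]
orientation: [0.0, 0.771, 0.637, 0.0]
wrist_force: [-0.4, -0.2, -1.6]
finger_gap: 0.0425
grip_force: 36.2
```

```bash
python3 -c "
from h import *
s=get_state(); print(s['wrist_force'],s['finger_gap']); plan([.6234,-.146,.0555],-10.9,1,-1)"
```

```text
[-0.36245498 -0.21399134 -1.59413208] 0.04252106352079749
cur [ 0.6255 -0.1468  0.06  ] az -10.8 turn -0.1 j6 80 -> 88; rows 1 (min 1); tilt 0.07
-1,0.4,-2.2,4.5,0,0,0.001,
```

Call:
arm_command(moves=[-1, 0, -1.5, 3, 0, 0, 0, -1, 0, 0, 1.5, 0, 0, 0, -1, 0, 0, 0, 0, 0, 0, -1, 0, 0, 0, 0, 0, 0])

```text
clock: 11.58
tcp_pos: [0.6236, -0.1463, 0.0551]
orientation: [0.0, 0.771, 0.637, 0.0]
wrist_force: [-1.4, 1.0, 1.7]
finger_gap: 0.043
grip_force: 36.5
```

Call:
arm_command(moves=[0.3, 0, 0, 0, 0, 0, 0, 1, 0, 0, 0, 0, 0, 0, 1, 0, 0, 0, 0, 0, 0, 1, 0, 0, -20, 0, 0, 0, 1, 0, 0, -40, 0, 0, 0, 1, 0, 0, -50, 0, 0, 0, 1, 0, 0, -40, 0, 0, 0, 1, 0, 0, 0, 0, 0, 0])

```text
clock: 12.58
tcp_pos: [0.6257, -0.1471, 0.2091]
orientation: [0.003, 0.771, 0.637, 0.002]
wrist_force: [0.4, 0.5, -0.1]
finger_gap: 0.085
grip_force: 0.0
```

```bash
python3 - <<'E'
from h import *
s=get_state(); print(s["clock"],s["tcp_pos"])
C,p,D=look("wrist","w3"); o=jars(C,p,D,base=.008); im=stripe(C,p,"red",o["red"][0],.008)
C,p,D=look("top","t3"); o=jars(C,p,D,base=.008,tol=.012); im=stripe(C,p,"red",o["red"][0],.008)
o=jars(C,p,D)
E
```

```text
12.575 [ 0.62574729 -0.14708379  0.20907907]
red [ 0.6252 -0.1438  0.078 ] yaw -7.9 n 231 r 0.0101 axes px [49.1 49.5] med z 0.0787
stripe yaw 0.4 centroid -6.6 r 10.3 lateral off -1.3 sd [2.4 5.5]
yellow [ 0.4429 -0.3332  0.078 ] yaw 118.3 n 40 r 0.0094 axes px [16.2 17.3] med z 0.0692
blue [ 0.4334 -0.2477  0.078 ] yaw -137.5 n 39 r 0.0094 axes px [16.1 16.7] med z 0.0694Traceback (most recent call last):
  File "<stdin>", line 4, in <module>
KeyError: 'red'
```

View pics/w3.png

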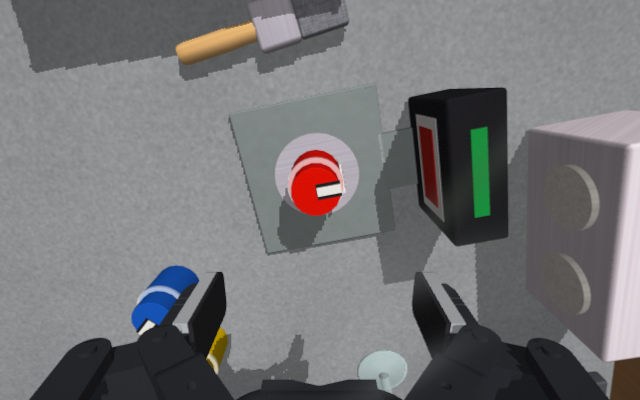

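Red jar stands at (316,190) on the plate (ellipse centre 317,174), stripe pointing right at the red window; measured yaw 0.4°. Now I wait.

Call:
arm_command(moves=[1, 0, 0, 0, 0, 0, 0, 1, 0, 0, 0, 0, 0, 0, 1, 0, 0, 0, 0, 0, 0, 1, 0, 0, 0, 0, 0, 0, 1, 0, 0, 0, 0, 0, 0, 1, 0, 0, 0, 0, 0, 0, 1, 0, 0, 0, 0, 0, 0, 1, 0, 0, 0, 0, 0, 0])

```text
clock: 13.68
tcp_pos: [0.6236, -0.1463, 0.2047]
orientation: [0.0, 0.771, 0.637, 0.0]
wrist_force: [0.2, 0.5, 0.0]
finger_gap: 0.0849
grip_force: 0.0
```

Call:
arm_command(moves=[1, 0, 0, 0, 0, 0, 0, 1, 0, 0, 0, 0, 0, 0, 1, 0, 0, 0, 0, 0, 0, 1, 0, 0, 0, 0, 0, 0, 1, 0, 0, 0, 0, 0, 0, 1, 0, 0, 0, 0, 0, 0, 1, 0, 0, 0, 0, 0, 0, 1, 0, 0, 0, 0, 0, 0])

```text
clock: 14.68
tcp_pos: [0.6235, -0.1463, 0.2047]
orientation: [-0.0, 0.771, 0.637, 0.0]
wrist_force: [0.1, 0.5, 0.4]
finger_gap: 0.0853
grip_force: 0.0
```

Call:
arm_command(moves=[1, 0, 0, 0, 0, 0, 0, 1, 0, 0, 0, 0, 0, 0, 1, 0, 0, 0, 0, 0, 0, 1, 0, 0, 0, 0, 0, 0, 1, 0, 0, 0, 0, 0, 0, 1, 0, 0, 0, 0, 0, 0, 1, 0, 0, 0, 0, 0, 0, 1, 0, 0, 0, 0, 0, 0])

```text
clock: 15.68
tcp_pos: [0.6236, -0.1463, 0.2047]
orientation: [-0.0, 0.771, 0.637, 0.0]
wrist_force: [-0.4, 0.1, -0.2]
finger_gap: 0.0855
grip_force: 0.0
```

Call:
arm_command(moves=[1, 0, 0, 0, 0, 0, 0, 1, 0, 0, 0, 0, 0, 0, 1, 0, 0, 0, 0, 0, 0, 1, 0, 0, 0, 0, 0, 0, 1, 0, 0, 0, 0, 0, 0, 1, 0, 0, 0, 0, 0, 0, 1, 0, 0, 0, 0, 0, 0, 1, 0, 0, 0, 0, 0, 0])

```text
clock: 16.68
tcp_pos: [0.6235, -0.1463, 0.2047]
orientation: [0.0, 0.771, 0.637, 0.0]
wrist_force: [0.4, -0.2, 0.1]
finger_gap: 0.0856
grip_force: 0.0
```

```bash
cat >> h.py <<'E'
def platejar(col,name):
    s=get_state(); print("clock",s["clock"],s["tcp_pos"])
    C,p,D=look("wrist",name); o=jars(C,p,D,base=.008,verbose=False)
    if col not in o: print("no jar"); return None
    c=o[col][0]; print("lid",c.round(4)); stripe(C,p,col,c,.008)
    h=cv2.cvtColor(p,cv2.COLOR_BGR2HSV); P=cloud(C,D); m=((h[...,1]<40)&(h[...,2]>120)&(np.hypot(P[...,0]-.6234,P[...,1]+.146)<.05)&(abs(P[...,2]-.008)<.006)).astype(np.uint8)
    v,u=np.nonzero(m); X=P[m>0]; (a,b),r=cv2.minEnclosingCircle((X[:,:2]*1000).astype(np.float32)); print("plate circle",round(a,1),round(b,1),round(r,1)); return c
E
python3 -c "
from h import *
c=platejar('red','w4'); plan([c[0],c[1]-.001,.054],-10.9,5)"
```

```text
clock 16.675 [ 0.62354648 -0.14630842  0.20470215]
lid [ 0.6253 -0.1439  0.078 ]
stripe yaw 0.4 centroid -7.2 r 10.4 lateral off -1.4 sd [2.4 5.5]
plate circle 623.4 -145.9 50.0
cur [ 0.6235 -0.1463  0.2047] az -10.8 turn -0.1 j6 80 -> 88; rows 5 (min 3); tilt 0.01
1,0,0,30,0,0,0, 1,1,1,30,0,0,0, 1,0,-0,30,0,0,0, 1,0,0,31,0,0,0, 1,0.7,0.4,29.7,0,0,0.001,
```

Call:
arm_command(moves=[1, 0, 0, 40, 0, 0, 0, 1, 0.5, 0.5, 40, 0, 0, 0, 1, 0.5, 0.5, 40, 0, 0, 0, 1, 0, 0, 18, 0, 0, 0, 1, 0, 0, 11.5, 0, 0, 0, 1, 0, 0, 0, 0, 0, 0, -1, 0, 0, 0, 0, 0, 0, -1, 0, 0, 0, 0, 0, 0], newtons=35)

```text
clock: 17.73
tcp_pos: [0.6255, -0.1458, 0.0564]
orientation: [0.001, 0.771, 0.637, 0.001]
wrist_force: [-1.0, -0.2, 0.3]
finger_gap: 0.0512
grip_force: 0.0
```

Call:
arm_command(moves=[-1, 0, 0, 0, 0, 0, 0, -1, 0, 0, 0, 0, 0, 0, -1, 0, 0, 0, 0, 0, 0])

```text
clock: 18.1
tcp_pos: [0.6253, -0.1457, 0.0564]
orientation: [0.001, 0.771, 0.637, 0.001]
wrist_force: [-1.1, 0.8, 5.6]
finger_gap: 0.0425
grip_force: 35.5
```

Call:
arm_command(moves=[-1, 0, 0, -10, 0, 0, 0, -1, 0, 0, -40, 0, 0, 0, -1, 0, 0, -50, 0, 0, 0, -1, 0, 0, -20, 0, 0, 0, -1, 0, 0, 0, 0, 0, 0])

```text
clock: 18.73
tcp_pos: [0.6258, -0.1459, 0.1774]
orientation: [0.002, 0.771, 0.637, 0.001]
wrist_force: [0.1, 0.6, -2.5]
finger_gap: 0.043
grip_force: 36.2
```

```bash
python3 -c "
from h import *
plan([.5126,.3472,.172],85.15,10,-1)"
```

```text
cur [ 0.6258 -0.1459  0.1774] az -10.8 turn 96.0 j6 81 -> 39; rows 10 (min 10); tilt 0.23
-1,46,-20,0,0,0,-0.17, -1,49,-13,1,0,0,-0.17, -1,51,-3,0,0,0,-0.17, -1,50,4,1,0,0,-0.17, -1,49,14,0,0,0,-0.17, -1,46,21,1,0,0,-0.17, -1,41,29,0,0,0,-0.16, -1,37,35,0,0,0,-0.17, -1,30,41,1,0,0,-0.16, -1,23.2,44.7,0.3,0,0,-0.165,
```

Call:
arm_command(moves=[-1, 46, -20, -8, 0, 0, -0.17, -1, 49, -13, -8, 0, 0, -0.17, -1, 51, -3, -8, 0, 0, -0.17, -1, 50, 4, 0, 0, 0, -0.17, -1, 49, 14, 0, 0, 0, -0.17, -1, 46, 21, 0, 0, 0, -0.17, -1, 41, 29, 0, 0, 0, -0.16, -1, 37, 35, 0, 0, 0, -0.17])

```text
clock: 19.73
tcp_pos: [0.5326, 0.2502, 0.1972]
orientation: [-0.001, 0.201, 0.98, -0.001]
wrist_force: [1.1, -0.2, -1.4]
finger_gap: 0.0429
grip_force: 36.3
```

Call:
arm_command(moves=[-1, 30, 41, 0, 0, 0, -0.16, -1, 23, 45, 0, 0, 0, -0.16, -1, 0, 0, 0, 0, 0, 0, -1, 0, 0, 0, 0, 0, 0, -1, 0, 0, 0, 0, 0, 0, -1, 0, 0, 0, 0, 0, 0])

```text
clock: 20.48
tcp_pos: [0.5122, 0.3466, 0.1991]
orientation: [-0.0, 0.046, 0.999, -0.0]
wrist_force: [0.6, -0.4, -1.2]
finger_gap: 0.043
grip_force: 36.4
```

```bash
python3 - <<'E'
from h import *
plan([.5126,.3472,.060],85.15,5,-1)
C,p,D=look("wrist","w5"); P=cloud(C,D); Z=P[...,2]
C2,p2,D2=look("top","t5"); jars(C2,p2,D2)
yaw=np.radians(-4.85); Rm=np.array([[np.cos(yaw),np.sin(yaw)],[-np.sin(yaw),np.cos(yaw)]])
for nm,PP in(("wrist",P),("top",cloud(C2,D2))):
    Q=(PP[...,:2]-[.505,.2575])@Rm.T; z=PP[...,2]
    fl=(z<.03)&(abs(Q[...,0])<.09)&(abs(Q[...,1])<.17)&(z>.003); 
    print(nm,"floor z",np.median(z[fl]),"x",np.percentile(Q[fl][:,0],[1,99]),"y",np.percentile(Q[fl][:,1],[1,99]))
    rim=(z>.078)&(z<.098)&(Q[...,0]<.02)&(Q[...,0]>-.1)&(abs(Q[...,1])<.14); print("front rim x",np.percentile(Q[rim][:,0],[2,50,98]) if rim.any() else None)
E
```

```text
cur [0.5122 0.3466 0.1991] az 84.7 turn 0.4 j6 32 -> 39; rows 5 (min 3); tilt 0.01
-1,-0,0,28,0,0,-0, -1,-0,0,28,0,0,-0, -1,-0,0,27,0,0,-0, -1,-0,1,28,0,0,-0, -1,-0.4,-0.3,28.1,0,0,-0.007, 
yellow [ 0.443  -0.3353  0.07  ] yaw 117.1 n 42 r 0.0095 axes px [16.3 17.4] med z 0.0688
blue [ 0.4332 -0.2488  0.07  ] yaw -140.7 n 38 r 0.0095 axes px [16.1 16.7] med z 0.0692
wrist floor z 0.011421516205614934 x [-0.05723197  0.06717855] y [-0.15631573  0.15407951]
front rim x [-0.07312653 -0.06834277 -0.06334985]
top floor z 0.009658563281748855 x [-0.06503955  0.06481323] y [-0.16632318  0.15394629]
front rim x [-0.07510657 -0.07009553 -0.06524037]
```

View pics/w5.png

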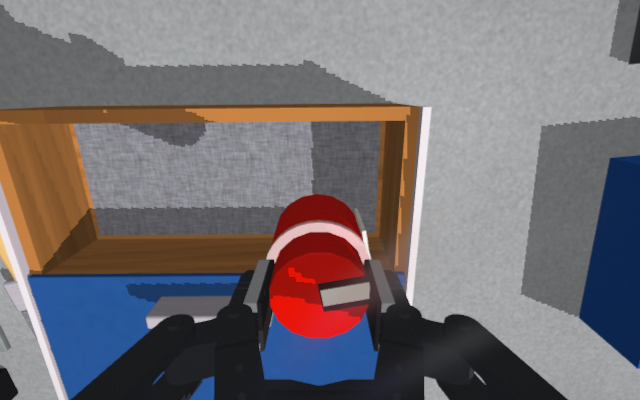

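Wrist view: the red jar is held upright over the open compartment (floor around 230,170), and the case estimate is confirmed. Lowering.

Call:
arm_command(moves=[-1, 0, 0, 40, 0, 0, 0, -1, 0, 0, 40, 0, 0, 0, -1, 0, 0, 30, 0, 0, 0, -1, 0, 0, 18, 0, 0, 0, -1, 0, 0, 9, 0, 0, 0, -1, 0, 0, 3, 0, 0, 0, -1, 0, 0, 0, 0, 0, 0, -1, 0, 0, 0, 0, 0, 0])

```text
clock: 21.58
tcp_pos: [0.5124, 0.3481, 0.0602]
orientation: [0.001, 0.045, 0.999, 0.0]
wrist_force: [-0.7, -0.2, -2.1]
finger_gap: 0.0428
grip_force: 36.4
```

Call:
arm_command(moves=[-1, 0, 0, 2, 0, 0, 0, -1, 0, 0, 0, 0, 0, 0, 0.4, 0, 0, 0, 0, 0, 0, 0.4, 0, 0, 0, 0, 0, 0, 0.4, 0, 0, -15, 0, 0, 0, 0.4, 0, 0, -40, 0, 0, 0, 0.4, 0, 0, -50, 0, 0, 0, 1, 0, 0, -40, 0, 0, 0])

```text
clock: 22.58
tcp_pos: [0.5121, 0.348, 0.2055]
orientation: [0.001, 0.045, 0.999, 0.001]
wrist_force: [0.4, -0.1, -0.5]
finger_gap: 0.076
grip_force: 0.0
```

```bash
python3 - <<'E'
from h import *
C,p,D=look("wrist","w6"); jars(C,p,D,base=.01)
C,p,D=look("top","t6"); jars(C,p,D,verbose=True,tol=.012)
plan([.437,-.3345,.20],180,14)
E
```

```text
red [0.5114 0.3467 0.08  ] yaw 87.1 n 251 r 0.0103 axes px [49.7 50.9] med z 0.0807
red [0.5098 0.3485 0.07  ] yaw 93.1 n 40 r 0.012 axes px [16.9 19.2] med z 0.0786
yellow [ 0.4429 -0.3346  0.07  ] yaw 118.3 n 44 r 0.0084 axes px [16.5 17.8] med z 0.0694
blue [ 0.4333 -0.2485  0.07  ] yaw -139.7 n 38 r 0.0098 axes px [16.2 17. ] med z 0.069
cur [0.5143 0.3492 0.209 ] az 84.9 turn 95.1 j6 32 -> -127; rows 14 (min 12); tilt 0.60
1,1,-49,0,0,0,-0.12, 1,7,-49,1,0,0,-0.12, 1,13,-47,0,0,0,-0.12, 1,18,-46,0,0,0,-0.12, 1,24,-43,1,0,0,-0.12, 1,29,-40,0,0,0,-0.12, 1,33,-36,1,0,0,-0.12, 1,37,-32,-0,0,0,-0.12, 1,41,-27,0,0,0,-0.12, 1,44,-22,1,0,0,-0.12, 1,46,-17,-0,0,0,-0.12, 1,48,-11,0,0,0,-0.11, 1,49,-6,1,0,0,-0.12, 1,49.1,0.2,0.1,0,0,-0.11,
```

Call:
arm_command(moves=[1, 1, -49, 0, 0, 0, -0.12, 1, 7, -49, 1, 0, 0, -0.12, 1, 13, -47, 0, 0, 0, -0.12, 1, 18, -46, 0, 0, 0, -0.12, 1, 24, -43, 1, 0, 0, -0.12, 1, 29, -40, 0, 0, 0, -0.12, 1, 33, -36, 1, 0, 0, -0.12, 1, 37, -32, 0, 0, 0, -0.12])

```text
clock: 23.68
tcp_pos: [0.4671, -0.0442, 0.1994]
orientation: [0.0, -0.423, 0.906, -0.0]
wrist_force: [0.5, 0.2, -0.3]
finger_gap: 0.0856
grip_force: 0.0
```

Call:
arm_command(moves=[1, 41, -27, 0, 0, 0, -0.12, 1, 44, -22, 1, 0, 0, -0.12, 1, 46, -17, 0, 0, 0, -0.12, 1, 48, -11, 0, 0, 0, -0.11, 1, 49, -6, 1, 0, 0, -0.12, 1, 49, 0, 0, 0, 0, -0.11, 1, 0, 0, 0, 0, 0, 0, 1, 0, 0, 0, 0, 0, 0])

```text
clock: 24.68
tcp_pos: [0.4341, -0.3354, 0.197]
orientation: [0.0, -0.706, 0.708, 0.001]
wrist_force: [0.8, -0.4, -0.3]
finger_gap: 0.0854
grip_force: 0.0
```

Call:
arm_command(moves=[1, 0, 0, 0, 0, 0, 0, 1, 0, 0, 0, 0, 0, 0])

```text
clock: 24.92
tcp_pos: [0.4348, -0.3347, 0.1974]
orientation: [-0.0, 0.707, -0.707, 0.0]
wrist_force: [-0.0, -0.5, -0.3]
finger_gap: 0.0852
grip_force: 0.0
```

```bash
python3 - <<'E'
from h import *
C,p,D=look("wrist","w7"); o=jars(C,p,D,verbose=False)
for k in("yellow","blue"):
    if k in o: print(k,o[k][0]); stripe(C,p,k,o[k][0])
c=o["yellow"][0]; plan([c[0],c[1],.047],180,5)
E
```

```text
yellow [ 0.4451894  -0.33690245  0.07      ]
stripe yaw 114.8 centroid 112.1 r 11.1 lateral off -0.5 sd [2.3 5.1]
blue [ 0.43513636 -0.25122272  0.07      ]
stripe yaw -139.5 centroid -151.6 r 9.7 lateral off -2.0 sd [2.3 5.9]
cur [ 0.4348 -0.3349  0.1974] az -180.0 turn -0.0 j6 -136 -> -127; rows 5 (min 3); tilt 0.01
1,0,-2,30,0,0,0, 1,1,-2,30,0,0,0, 1,0,-2,30,0,0,0, 1,1,-2,30,0,0,0, 1,0,-2.4,30.4,0,0,0.001,
```

View pics/w7.png

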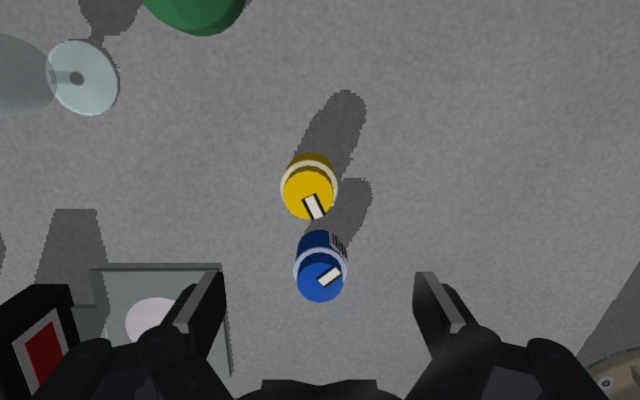

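Wrist view: yellow at (308,190), stripe pointing toward blue at (320,275). Fingers will close along world x, clear of blue.

Call:
arm_command(moves=[1, 0, -5, 40, 0, 0, 0, 1, 1, -5.5, 40, 0, 0, 0, 1, 0, 0, 40, 0, 0, 0, 1, 0, 0, 19, 0, 0, 0, 1, 0, 0, 11, 0, 0, 0, 1, 0, 0, 0, 0, 0, 0, -1, 0, 0, 0, 0, 0, 0, -1, 0, 0, 0, 0, 0, 0], newtons=35)

```text
clock: 25.98
tcp_pos: [0.4456, -0.3374, 0.0483]
orientation: [0.0, -0.707, 0.707, -0.001]
wrist_force: [-0.2, 0.8, -0.4]
finger_gap: 0.0515
grip_force: 0.0
```

Call:
arm_command(moves=[-1, 0, 0, 0, 0, 0, 0, -1, 0, 0, 0, 0, 0, 0, -1, 0, 0, 0, 0, 0, 0])

```text
clock: 26.35
tcp_pos: [0.4454, -0.3375, 0.0483]
orientation: [-0.0, -0.707, 0.707, -0.001]
wrist_force: [-1.6, 0.3, 5.7]
finger_gap: 0.0428
grip_force: 35.2
```

Call:
arm_command(moves=[-1, 0, 0, -10, 0, 0, 0, -1, 0, 0, -30, 0, 0, 0, -1, 0, 0, -50, 0, 0, 0, -1, 0, 0, -10, 0, 0, 0, -1, 0, 0, 0, 0, 0, 0, -1, 0, 0, 0, 0, 0, 0])

```text
clock: 27.1
tcp_pos: [0.4441, -0.3359, 0.1454]
orientation: [0.0, -0.707, 0.707, 0.002]
wrist_force: [-0.4, 0.7, -2.1]
finger_gap: 0.043
grip_force: 36.3
```

```bash
python3 -c "
from h import *
plan([.6234,-.146,.13],65.8,12,-1)"
```

```text
cur [ 0.4441 -0.3359  0.1454] az 180.0 turn -114.2 j6 -135 -> 11; rows 12 (min 12); tilt 0.18
-1,-16,-15,1,0,0,0.17, -1,-18,-12,2,0,0,0.17, -1,-20,-9,1,0,0,0.17, -1,-21,-5,1,0,0,0.16, -1,-22,-2,1,0,0,0.17, -1,-21,2,2,0,0,0.16, -1,-22,5,1,0,0,0.17, -1,-19,9,1,0,0,0.16, -1,-19,12,2,0,0,0.17, -1,-16,14,1,0,0,0.16, -1,-13,17,1,0,0,0.17, -1,-10.6,19.6,1.5,0,0,0.163,
```

Call:
arm_command(moves=[-1, -16, -15, 1, 0, 0, 0.17, -1, -18, -12, 0, 0, 0, 0.17, -1, -20, -9, 1, 0, 0, 0.17, -1, -21, -5, 1, 0, 0, 0.16, -1, -22, -2, 1, 0, 0, 0.17, -1, -21, 2, 0, 0, 0, 0.16, -1, -22, 5, 1, 0, 0, 0.17, -1, -19, 9, 1, 0, 0, 0.16])

```text
clock: 28.1
tcp_pos: [0.5634, -0.209, 0.1389]
orientation: [-0.002, -0.117, 0.993, 0.001]
wrist_force: [1.0, 0.1, -1.6]
finger_gap: 0.0428
grip_force: 36.3
```

Call:
arm_command(moves=[-1, -19, 12, 2, 0, 0, 0.17, -1, -16, 14, 1, 0, 0, 0.16, -1, -13, 17, 1, 0, 0, 0.17, -1, -10, 19, 1, 0, 0, 0.16, -1, 0, 0, 0, 0, 0, 0, -1, 0, 0, 0, 0, 0, 0, -1, 0, 0, 0, 0, 0, 0, -1, 0, 0, 0, 0, 0, 0])

```text
clock: 29.1
tcp_pos: [0.6232, -0.1479, 0.1362]
orientation: [-0.0, 0.209, 0.978, 0.0]
wrist_force: [0.8, -0.3, -2.8]
finger_gap: 0.0429
grip_force: 36.2
```

```bash
python3 -c "
from h import *
plan([.6225,-.1455,.0605],65.8,4,-1)"
```

```text
cur [ 0.6232 -0.1479  0.1362] az 65.9 turn -0.1 j6 4 -> 11; rows 4 (min 2); tilt 0.01
-1,0,0,19,0,0,0, -1,1,1,19,0,0,0, -1,0,0,19,0,0,0, -1,0.6,0.9,18.7,0,0,0.002,
```

Call:
arm_command(moves=[-1, 0.5, 0.5, 25, 0, 0, 0, -1, 0.5, 1, 25, 0, 0, 0, -1, 0.5, 0.5, 18, 0, 0, 0, -1, 0, 0, 8, 0, 0, 0, -1, 0, 0, 0, 0, 0, 0, -1, 0, 0, 0, 0, 0, 0, -1, 0, 0, 0, 0, 0, 0, -1, 0, 0, 0, 0, 0, 0])

```text
clock: 30.1
tcp_pos: [0.6235, -0.145, 0.0608]
orientation: [0.001, 0.208, 0.978, -0.0]
wrist_force: [-0.0, -0.4, -2.7]
finger_gap: 0.043
grip_force: 36.3
```

Call:
arm_command(moves=[-1, 0.5, -0.5, 2.5, 0, 0, 0, -1, 0, 0, 2, 0, 0, 0, -1, 0, 0, 0, 0, 0, 0, -1, 0, 0, 0, 0, 0, 0])

```text
clock: 30.6
tcp_pos: [0.6227, -0.1452, 0.0564]
orientation: [0.0, 0.208, 0.978, -0.0]
wrist_force: [-1.3, 1.1, 4.1]
finger_gap: 0.043
grip_force: 36.6
```

Call:
arm_command(moves=[0.3, 0, 0, 0, 0, 0, 0, 1, 0, 0, 0, 0, 0, 0, 1, 0, 0, 0, 0, 0, 0, 1, 0, 0, -20, 0, 0, 0, 1, 0, 0, -40, 0, 0, 0, 1, 0, 0, -50, 0, 0, 0, 1, 0, 0, -40, 0, 0, 0, 1, 0, 0, 0, 0, 0, 0])

```text
clock: 31.6
tcp_pos: [0.6245, -0.1459, 0.21]
orientation: [0.004, 0.208, 0.978, -0.0]
wrist_force: [-0.1, -1.2, 0.7]
finger_gap: 0.0851
grip_force: 0.0
```

Call:
arm_command(moves=[1, 0, 0, 0, 0, 0, 0, 1, 0, 0, 0, 0, 0, 0, 1, 0, 0, 0, 0, 0, 0, 1, 0, 0, 0, 0, 0, 0, 1, 0, 0, 0, 0, 0, 0, 1, 0, 0, 0, 0, 0, 0])

```text
clock: 32.35
tcp_pos: [0.6224, -0.1451, 0.2056]
orientation: [-0.0, 0.208, 0.978, 0.0]
wrist_force: [-0.1, 0.8, -0.0]
finger_gap: 0.0854
grip_force: 0.0
```

```bash
python3 -c "
from h import *
c=platejar('yellow','w8'); plan([c[0],c[1],.0565],65.8,5)"
```

```text
clock 32.35 [ 0.62240032 -0.14514511  0.20564801]
lid [ 0.6248 -0.145   0.078 ]
stripe yaw 0.9 centroid -1.5 r 10.8 lateral off -0.4 sd [2.4 5.1]
plate circle 623.4 -146.0 50.0
cur [ 0.6224 -0.1451  0.2057] az 65.9 turn -0.1 j6 4 -> 11; rows 5 (min 3); tilt 0.01
1,-0,0,30,0,0,0, 1,-1,0,30,0,0,0, 1,-0,1,30,0,0,0, 1,-1,-0,29,0,0,0, 1,-0.1,0,30.2,0,0,0.003,
```

Yellow is well placed (yaw 0.9°, centred within 2 mm). I'll wait out the time, then re-grip.

Call:
arm_command(moves=[1, 0, 0, 0, 0, 0, 0, 1, 0, 0, 0, 0, 0, 0, 1, 0, 0, 0, 0, 0, 0, 1, 0, 0, 0, 0, 0, 0, 1, 0, 0, 0, 0, 0, 0, 1, 0, 0, 0, 0, 0, 0, 1, 0, 0, 0, 0, 0, 0, 1, 0, 0, 0, 0, 0, 0])

```text
clock: 33.4
tcp_pos: [0.6224, -0.1451, 0.2057]
orientation: [0.0, 0.208, 0.978, 0.0]
wrist_force: [-0.5, 0.5, 0.2]
finger_gap: 0.0856
grip_force: 0.0
```

Call:
arm_command(moves=[1, 0, 0, 0, 0, 0, 0, 1, 0, 0, 0, 0, 0, 0, 1, 0, 0, 0, 0, 0, 0, 1, 0, 0, 0, 0, 0, 0, 1, 0, 0, 0, 0, 0, 0, 1, 0, 0, 0, 0, 0, 0, 1, 0, 0, 0, 0, 0, 0, 1, 0, 0, 0, 0, 0, 0])

```text
clock: 34.4
tcp_pos: [0.6224, -0.1452, 0.2057]
orientation: [0.0, 0.208, 0.978, 0.0]
wrist_force: [-0.4, 0.2, -0.2]
finger_gap: 0.0856
grip_force: 0.0
```

Call:
arm_command(moves=[1, 0, 0, 0, 0, 0, 0, 1, 0, 0, 0, 0, 0, 0, 1, 0, 0, 0, 0, 0, 0, 1, 0, 0, 0, 0, 0, 0, 1, 0, 0, 0, 0, 0, 0, 1, 0, 0, 0, 0, 0, 0, 1, 0, 0, 0, 0, 0, 0, 1, 0, 0, 0, 0, 0, 0])

```text
clock: 35.4
tcp_pos: [0.6224, -0.1451, 0.2056]
orientation: [-0.0, 0.208, 0.978, 0.0]
wrist_force: [-0.5, -0.8, -0.7]
finger_gap: 0.0854
grip_force: 0.0
```

Call:
arm_command(moves=[1, 0, 0, 0, 0, 0, 0, 1, 0, 0, 0, 0, 0, 0, 1, 0, 0, 0, 0, 0, 0, 1, 0, 0, 0, 0, 0, 0, 1, 0, 0, 0, 0, 0, 0, 1, 0, 0, 0, 0, 0, 0])

```text
clock: 36.15
tcp_pos: [0.6224, -0.1452, 0.2057]
orientation: [-0.0, 0.208, 0.978, 0.0]
wrist_force: [-0.0, -0.4, -0.6]
finger_gap: 0.0852
grip_force: 0.0
```

```bash
python3 -c "
from h import *
c=platejar('yellow','w9')"
```

```text
clock 36.15 [ 0.62235669 -0.14516459  0.20567243]
lid [ 0.6247 -0.1451  0.078 ]
stripe yaw 0.8 centroid -1.2 r 10.9 lateral off -0.4 sd [2.4 5.1]
plate circle 623.4 -146.0 50.0
```

Call:
arm_command(moves=[1, -1, 0.5, 40, 0, 0, 0, 1, -1, 0.5, 40, 0, 0, 0, 1, 0, 0, 40, 0, 0, 0, 1, 0, 0, 18, 0, 0, 0, 1, 0, 0, 11, 0, 0, 0, 1, 0, 0, 0, 0, 0, 0, -1, 0, 0, 0, 0, 0, 0, -1, 0, 0, 0, 0, 0, 0], newtons=35)

```text
clock: 37.2
tcp_pos: [0.6254, -0.1453, 0.0579]
orientation: [0.001, 0.208, 0.978, -0.0]
wrist_force: [0.2, -0.5, -1.3]
finger_gap: 0.0515
grip_force: 0.0
```

Call:
arm_command(moves=[-1, 0, 0, 0, 0, 0, 0, -1, 0, 0, 0, 0, 0, 0, -1, 0, 0, 0, 0, 0, 0])

```text
clock: 37.58
tcp_pos: [0.6255, -0.1452, 0.058]
orientation: [0.001, 0.208, 0.978, -0.0]
wrist_force: [0.7, 2.1, 5.9]
finger_gap: 0.0427
grip_force: 36.3
```

Call:
arm_command(moves=[-1, 0, 0, -10, 0, 0, 0, -1, 0, 0, -40, 0, 0, 0, -1, 0, 0, -50, 0, 0, 0, -1, 0, 0, -40, 0, 0, 0, -1, 0, 0, 0, 0, 0, 0])

```text
clock: 38.2
tcp_pos: [0.6265, -0.1458, 0.2007]
orientation: [0.003, 0.208, 0.978, -0.0]
wrist_force: [-0.1, -0.9, -2.6]
finger_gap: 0.0425
grip_force: 36.4
```

```bash
python3 -c "
from h import *
plan([.505,.2575,.198],85.15,8,-1)"
```

```text
cur [ 0.6265 -0.1458  0.2007] az 65.9 turn 19.2 j6 4 -> 32; rows 8 (min 8); tilt 0.39
-1,34,40,0,0,0,-0.04, -1,33,41,0,0,0,-0.04, -1,31,43,0,0,0,-0.04, -1,30,43,1,0,0,-0.04, -1,27,45,-0,0,0,-0.04, -1,26,46,-0,0,0,-0.05, -1,24,47,-0,0,0,-0.04, -1,21.3,48,0,0,0,-0.045,
```

Call:
arm_command(moves=[-1, 34, 40, 0, 0, 0, -0.04, -1, 33, 41, 0, 0, 0, -0.04, -1, 31, 43, 0, 0, 0, -0.04, -1, 30, 43, 0, 0, 0, -0.04, -1, 27, 45, 0, 0, 0, -0.04, -1, 26, 46, 0, 0, 0, -0.05, -1, 24, 47, 0, 0, 0, -0.04, -1, 21.5, 48, 0, 0, 0, -0.05])

```text
clock: 39.2
tcp_pos: [0.5011, 0.2593, 0.1948]
orientation: [-0.001, 0.039, 0.999, -0.001]
wrist_force: [0.1, 0.2, -2.2]
finger_gap: 0.0428
grip_force: 36.4
```

Call:
arm_command(moves=[-1, 0, 0, 0, 0, 0, 0, -1, 0, 0, 0, 0, 0, 0, -1, 0, 0, 0, 0, 0, 0, -1, 0, 0, 0, 0, 0, 0])

```text
clock: 39.7
tcp_pos: [0.5033, 0.257, 0.1965]
orientation: [-0.0, 0.041, 0.999, -0.0]
wrist_force: [0.5, 0.3, -1.5]
finger_gap: 0.0427
grip_force: 36.7
```

```bash
python3 -c "
from h import *
C,p,D=look('wrist','w10'); jars(C,p,D,base=.01)
plan([.505,.2570,.064],85.15,5,-1)"
```

```text
red [0.5113 0.3461 0.08  ] yaw 86.0 n 255 r 0.011 axes px [50.3 54.1] med z 0.0806
cur [0.5033 0.2571 0.1966] az 85.3 turn -0.2 j6 24 -> 32; rows 5 (min 3); tilt 0.01
-1,-0,0,27,0,0,0, -1,-1,0,26,0,0,0, -1,-0,0,27,0,0,0, -1,-0,0,26,0,0,0, -1,-0.7,0,26.6,0,0,0.003,
```

Call:
arm_command(moves=[-1, -1, 0, 40, 0, 0, 0, -1, -0.5, 0, 40, 0, 0, 0, -1, 0, 0, 30, 0, 0, 0, -1, 0, 0, 15, 0, 0, 0, -1, 0, 0, 7.5, 0, 0, 0, -1, 0, 0, 0, 0, 0, 0, -1, 0, 0, 0, 0, 0, 0, -1, 0, 0, 0, 0, 0, 0])

```text
clock: 40.75
tcp_pos: [0.5051, 0.2584, 0.0652]
orientation: [0.001, 0.04, 0.999, 0.0]
wrist_force: [0.3, 0.4, -2.3]
finger_gap: 0.0424
grip_force: 36.7
```

Call:
arm_command(moves=[-1, 0, 0, 2.5, 0, 0, 0, -1, 0, 0, 2, 0, 0, 0, -1, 0, 0, 0, 0, 0, 0, -1, 0, 0, 0, 0, 0, 0])

```text
clock: 41.25
tcp_pos: [0.5044, 0.2582, 0.06]
orientation: [0.0, 0.04, 0.999, 0.0]
wrist_force: [-0.1, -0.3, 1.8]
finger_gap: 0.0428
grip_force: 36.9
```

Call:
arm_command(moves=[0.4, 0, 0, 0, 0, 0, 0, 0.4, 0, 0, 0, 0, 0, 0, 0.4, 0, 0, -15, 0, 0, 0, 0.4, 0, 0, -40, 0, 0, 0, 0.4, 0, 0, -50, 0, 0, 0, 1, 0, 0, -40, 0, 0, 0, 1, 0, 0, 0, 0, 0, 0])

```text
clock: 42.12
tcp_pos: [0.5068, 0.2589, 0.2099]
orientation: [0.004, 0.04, 0.999, 0.002]
wrist_force: [1.2, 0.6, -1.0]
finger_gap: 0.0853
grip_force: 0.0
```

```bash
python3 - <<'E'
from h import *
C,p,D=look("wrist","w11"); jars(C,p,D,base=.01)
C,p,D=look("top","t11"); jars(C,p,D,tol=.012)
plan([.4345,-.2488,.20],0,11)
E
```

```text
red [0.5112 0.3462 0.08  ] yaw 85.9 n 240 r 0.0108 axes px [48.  51.8] med z 0.0807
yellow [0.5037 0.2579 0.08  ] yaw 15.8 n 237 r 0.011 axes px [49.1 50.1] med z 0.0806
yellow [0.5019 0.2591 0.07  ] yaw 34.7 n 25 r 0.0079 axes px [16.4 18.3] med z 0.0785
blue [ 0.4333 -0.2487  0.07  ] yaw -137.3 n 39 r 0.0096 axes px [16.3 16.8] med z 0.0689
cur [0.5047 0.2582 0.2057] az 85.4 turn -85.4 j6 24 -> 60; rows 11 (min 9); tilt 0.11
1,3,-46,0,0,0,0.14, 1,-4,-47,1,0,0,0.14, 1,-10,-45,0,0,0,0.13, 1,-16,-44,1,0,0,0.14, 1,-22,-41,0,0,0,0.13, 1,-28,-37,1,0,0,0.14, 1,-32,-34,0,0,0,0.13, 1,-36,-29,1,0,0,0.14, 1,-40,-24,0,0,0,0.13, 1,-43,-19,1,0,0,0.14, 1,-44.5,-12.2,0.3,0,0,0.131,
```

Call:
arm_command(moves=[1, 3, -46, 0, 0, 0, 0.14, 1, -4, -47, 1, 0, 0, 0.14, 1, -10, -45, 0, 0, 0, 0.13, 1, -16, -44, 1, 0, 0, 0.14, 1, -22, -41, 0, 0, 0, 0.13, 1, -28, -37, 1, 0, 0, 0.14, 1, -32, -34, 0, 0, 0, 0.13, 1, -36, -29, 1, 0, 0, 0.14])

```text
clock: 43.22
tcp_pos: [0.4524, -0.1115, 0.1994]
orientation: [-0.001, 0.554, 0.833, -0.0]
wrist_force: [0.5, -0.2, 0.4]
finger_gap: 0.0857
grip_force: 0.0
```

Call:
arm_command(moves=[1, -40, -24, 0, 0, 0, 0.13, 1, -43, -19, 1, 0, 0, 0.14, 1, -44.5, -12, 0, 0, 0, 0.13, 1, 0, 0, 0, 0, 0, 0, 1, 0, 0, 0, 0, 0, 0, 1, 0, 0, 0, 0, 0, 0, 1, 0, 0, 0, 0, 0, 0])

```text
clock: 44.1
tcp_pos: [0.4345, -0.2477, 0.1997]
orientation: [-0.0, 0.706, 0.708, 0.0]
wrist_force: [0.5, -0.9, 0.5]
finger_gap: 0.0853
grip_force: 0.0
```

```bash
python3 - <<'E'
from h import *
C,p,D=look("wrist","w12"); o=jars(C,p,D); c=o["blue"][0]; stripe(C,p,"blue",c); plan([c[0],c[1],.048],0,5)
E
```

```text
blue [ 0.4347 -0.2488  0.07  ] yaw -133.6 n 214 r 0.0111 axes px [48.5 49.5] med z 0.0707
stripe yaw -139.8 centroid -134.2 r 10.9 lateral off 1.1 sd [2.3 5.2]
cur [ 0.4345 -0.2479  0.1997] az 0.2 turn -0.2 j6 51 -> 60; rows 5 (min 3); tilt 0.01
1,-0,0,30,0,0,0, 1,-0,0,31,0,0,0, 1,-1,0,30,0,0,0, 1,0,0,30,0,0,0, 1,0.1,0.2,30.7,0,0,0.003,
```

Call:
arm_command(moves=[1, -1, 0.5, 40, 0, 0, 0, 1, -1, 0, 40, 0, 0, 0, 1, 0, 0, 40, 0, 0, 0, 1, 0, 0, 20, 0, 0, 0, 1, 0, 0, 12, 0, 0, 0, 1, 0, 0, 0, 0, 0, 0, -1, 0, 0, 0, 0, 0, 0, -1, 0, 0, 0, 0, 0, 0], newtons=35)

```text
clock: 45.15
tcp_pos: [0.4356, -0.2514, 0.0487]
orientation: [0.001, 0.707, 0.707, 0.0]
wrist_force: [0.0, 0.0, 0.6]
finger_gap: 0.0516
grip_force: 0.0
```

Call:
arm_command(moves=[-1, 0, 0, 0, 0, 0, 0, -1, 0, 0, 0, 0, 0, 0, -1, 0, 0, 0, 0, 0, 0])

```text
clock: 45.52
tcp_pos: [0.4354, -0.2514, 0.0487]
orientation: [0.001, 0.707, 0.707, 0.0]
wrist_force: [-1.6, 0.2, 5.1]
finger_gap: 0.0428
grip_force: 35.0
```

Call:
arm_command(moves=[-1, 0, 0, -10, 0, 0, 0, -1, 0, 0, -30, 0, 0, 0, -1, 0, 0, -40, 0, 0, 0, -1, 0, 0, -10, 0, 0, 0, -1, 0, 0, 0, 0, 0, 0, -1, 0, 0, 0, 0, 0, 0])

```text
clock: 46.28
tcp_pos: [0.434, -0.2502, 0.1362]
orientation: [-0.001, 0.707, 0.707, -0.0]
wrist_force: [0.1, 1.3, -1.2]
finger_gap: 0.0431
grip_force: 36.0
```

```bash
python3 -c "
from h import *
plan([.6232,-.1458,.135],140.5,14,-1)"
```

```text
cur [ 0.434  -0.2502  0.1362] az 0.1 turn 140.4 j6 51 -> -64; rows 14 (min 14); tilt 0.14
-1,7,14,0,0,0,-0.18, -1,5,14,0,0,0,-0.17, -1,3,16,0,0,0,-0.18, -1,-1,15,0,0,0,-0.17, -1,-3,15,0,0,0,-0.18, -1,-5,15,0,0,0,-0.17, -1,-8,13,1,0,0,-0.18, -1,-10,11,-0,0,0,-0.17, -1,-13,10,-0,0,0,-0.18, -1,-13,7,-0,0,0,-0.17, -1,-15,5,-0,0,0,-0.18, -1,-15,2,-0,0,0,-0.17, -1,-16,-0,-0,0,0,-0.18, -1,-14.6,-3.2,0.1,0,0,-0.171,
```

Call:
arm_command(moves=[-1, 7, 14, 0, 0, 0, -0.18, -1, 5, 14, 0, 0, 0, -0.17, -1, 3, 16, 0, 0, 0, -0.18, -1, -1, 15, 0, 0, 0, -0.17, -1, -3, 15, 0, 0, 0, -0.18, -1, -5, 15, 0, 0, 0, -0.17, -1, -8, 13, 0, 0, 0, -0.18, -1, -10, 11, 0, 0, 0, -0.17])

```text
clock: 47.28
tcp_pos: [0.5419, -0.1904, 0.1357]
orientation: [-0.002, 0.082, 0.997, 0.001]
wrist_force: [0.8, -0.1, -1.3]
finger_gap: 0.0427
grip_force: 36.1
```

Call:
arm_command(moves=[-1, -13, 10, 0, 0, 0, -0.18, -1, -13, 7, 0, 0, 0, -0.17, -1, -15, 5, 0, 0, 0, -0.18, -1, -15, 2, 0, 0, 0, -0.17, -1, -16, 0, 0, 0, 0, -0.18, -1, -15, -3, 0, 0, 0, -0.17, -1, 0, 0, 0, 0, 0, 0, -1, 0, 0, 0, 0, 0, 0])

```text
clock: 48.28
tcp_pos: [0.6231, -0.146, 0.1364]
orientation: [-0.001, -0.425, 0.905, 0.001]
wrist_force: [0.2, 0.6, -1.4]
finger_gap: 0.0426
grip_force: 36.0
```

Call:
arm_command(moves=[-1, 0, 0, 0, 0, 0, 0, -1, 0, 0, 0, 0, 0, 0, -1, 0, 0, 0, 0, 0, 0])

```text
clock: 48.65
tcp_pos: [0.624, -0.1463, 0.1379]
orientation: [0.0, -0.426, 0.905, -0.0]
wrist_force: [0.7, 0.5, -1.1]
finger_gap: 0.0426
grip_force: 36.0
```

```bash
python3 -c "
from h import *
plan([.624,-.145,.061],140.5,4,-1)"
```

```text
cur [ 0.624  -0.1463  0.1379] az 140.4 turn 0.1 j6 -71 -> -64; rows 4 (min 2); tilt 0.02
-1,-0,0,19,0,0,-0, -1,-0,0,19,0,0,-0, -1,-1,1,20,0,0,-0, -1,0,-0.1,18.9,0,0,-0.002,
```

Call:
arm_command(moves=[-1, 0, 0, 25, 0, 0, 0, -1, -0.5, 0.5, 25, 0, 0, 0, -1, -0.5, 0, 18, 0, 0, 0, -1, 0, 0, 8, 0, 0, 0, -1, 0, 0, 0, 0, 0, 0, -1, 0, 0, 0, 0, 0, 0, -1, 0, 0, 0, 0, 0, 0])

```text
clock: 49.52
tcp_pos: [0.6251, -0.1452, 0.0627]
orientation: [0.001, -0.426, 0.905, -0.001]
wrist_force: [0.1, 0.1, -1.2]
finger_gap: 0.0429
grip_force: 36.0
```

Call:
arm_command(moves=[-1, 0, 0, 3, 0, 0, 0, -1, 0, 0, 2.5, 0, 0, 0, -1, 0, 0, 0, 0, 0, 0, -1, 0, 0, 0, 0, 0, 0])

```text
clock: 50.02
tcp_pos: [0.6247, -0.145, 0.0568]
orientation: [0.0, -0.426, 0.905, -0.0]
wrist_force: [-0.0, 0.7, 5.0]
finger_gap: 0.0426
grip_force: 36.4
```

Call:
arm_command(moves=[0.3, 0, 0, 0, 0, 0, 0, 1, 0, 0, 0, 0, 0, 0, 1, 0, 0, 0, 0, 0, 0, 1, 0, 0, -20, 0, 0, 0, 1, 0, 0, -40, 0, 0, 0, 1, 0, 0, -50, 0, 0, 0, 1, 0, 0, -40, 0, 0, 0, 1, 0, 0, 0, 0, 0, 0])

```text
clock: 51.02
tcp_pos: [0.6266, -0.1458, 0.2105]
orientation: [0.003, -0.426, 0.905, -0.003]
wrist_force: [0.9, -0.8, -0.7]
finger_gap: 0.0853
grip_force: 0.0
```

Call:
arm_command(moves=[1, 0, 0, 0, 0, 0, 0, 1, 0, 0, 0, 0, 0, 0, 1, 0, 0, 0, 0, 0, 0, 1, 0, 0, 0, 0, 0, 0, 1, 0, 0, 0, 0, 0, 0, 1, 0, 0, 0, 0, 0, 0])

```text
clock: 51.78
tcp_pos: [0.6244, -0.145, 0.2061]
orientation: [0.0, -0.426, 0.905, 0.0]
wrist_force: [0.3, 0.3, -0.9]
finger_gap: 0.0854
grip_force: 0.0
```

```bash
python3 -c "
from h import *
c=platejar('blue','w13')"
```

```text
clock 51.775 [ 0.62444121 -0.14498532  0.20612397]
lid [ 0.6247 -0.1484  0.078 ]
stripe yaw 0.3 centroid 6.1 r 10.8 lateral off 1.1 sd [2.5 5.3]
plate circle 623.4 -146.0 50.0
```

Blue is placed: yaw 0.3°, about 2 mm from centre.

Call:
arm_command(moves=[1, 0, 0, 0, 0, 0, 0, 1, 0, 0, 0, 0, 0, 0, 1, 0, 0, 0, 0, 0, 0, 1, 0, 0, 0, 0, 0, 0, 1, 0, 0, 0, 0, 0, 0, 1, 0, 0, 0, 0, 0, 0, 1, 0, 0, 0, 0, 0, 0, 1, 0, 0, 0, 0, 0, 0])

```text
clock: 52.82
tcp_pos: [0.6244, -0.145, 0.2062]
orientation: [0.0, -0.426, 0.905, 0.0]
wrist_force: [-0.3, 0.4, -0.1]
finger_gap: 0.0857
grip_force: 0.0
```

Call:
arm_command(moves=[1, 0, 0, 0, 0, 0, 0, 1, 0, 0, 0, 0, 0, 0, 1, 0, 0, 0, 0, 0, 0, 1, 0, 0, 0, 0, 0, 0, 1, 0, 0, 0, 0, 0, 0, 1, 0, 0, 0, 0, 0, 0, 1, 0, 0, 0, 0, 0, 0, 1, 0, 0, 0, 0, 0, 0])

```text
clock: 53.82
tcp_pos: [0.6244, -0.145, 0.2062]
orientation: [0.0, -0.426, 0.905, -0.0]
wrist_force: [0.3, -0.2, -0.8]
finger_gap: 0.0859
grip_force: 0.0
```

Call:
arm_command(moves=[1, 0, 0, 0, 0, 0, 0, 1, 0, 0, 0, 0, 0, 0, 1, 0, 0, 0, 0, 0, 0, 1, 0, 0, 0, 0, 0, 0, 1, 0, 0, 0, 0, 0, 0, 1, 0, 0, 0, 0, 0, 0, 1, 0, 0, 0, 0, 0, 0, 1, 0, 0, 0, 0, 0, 0])

```text
clock: 54.82
tcp_pos: [0.6244, -0.145, 0.2062]
orientation: [0.0, -0.426, 0.905, 0.0]
wrist_force: [-0.2, 0.3, 0.4]
finger_gap: 0.0859
grip_force: 0.0
```

Call:
arm_command(moves=[1, 0, 0, 0, 0, 0, 0, 1, 0, 0, 0, 0, 0, 0, 1, 0, 0, 0, 0, 0, 0, 1, 0, 0, 0, 0, 0, 0, 1, 0, 0, 0, 0, 0, 0, 1, 0, 0, 0, 0, 0, 0])

```text
clock: 55.58
tcp_pos: [0.6244, -0.145, 0.2062]
orientation: [0.0, -0.426, 0.905, 0.0]
wrist_force: [-0.3, 0.3, -0.2]
finger_gap: 0.0852
grip_force: 0.0
```

```bash
python3 -c "
from h import *
c=platejar('blue','w14')"
```

```text
clock 55.575 [ 0.62443698 -0.14500715  0.20621173]
lid [ 0.6247 -0.1484  0.078 ]
stripe yaw 0.4 centroid 6.1 r 10.8 lateral off 1.1 sd [2.5 5.3]
plate circle 623.4 -146.0 50.0
```

Call:
arm_command(moves=[1, 0.5, -1, 40, 0, 0, 0, 1, 0.5, -1, 40, 0, 0, 0, 1, 0, 0, 40, 0, 0, 0, 1, 0, 0, 18, 0, 0, 0, 1, 0, 0, 11, 0, 0, 0, 1, 0, 0, 0, 0, 0, 0, -1, 0, 0, 0, 0, 0, 0, -1, 0, 0, 0, 0, 0, 0], newtons=35)

```text
clock: 56.62
tcp_pos: [0.6261, -0.1473, 0.0584]
orientation: [0.001, -0.426, 0.905, -0.001]
wrist_force: [-0.3, 0.2, -0.6]
finger_gap: 0.0513
grip_force: 0.0
```

Call:
arm_command(moves=[-1, 0, 0, 0, 0, 0, 0, -1, 0, 0, 0, 0, 0, 0, -1, 0, 0, 0, 0, 0, 0])

```text
clock: 57.0
tcp_pos: [0.626, -0.1472, 0.0585]
orientation: [0.001, -0.426, 0.905, -0.001]
wrist_force: [-0.4, 1.0, 5.4]
finger_gap: 0.0432
grip_force: 35.5
```

Call:
arm_command(moves=[-1, 0, 0, -10, 0, 0, 0, -1, 0, 0, -40, 0, 0, 0, -1, 0, 0, -50, 0, 0, 0, -1, 0, 0, -40, 0, 0, 0, -1, 0, 0, 0, 0, 0, 0])

```text
clock: 57.62
tcp_pos: [0.6274, -0.1478, 0.2017]
orientation: [0.003, -0.426, 0.905, -0.003]
wrist_force: [-0.1, -0.5, -2.0]
finger_gap: 0.0429
grip_force: 36.2
```

```bash
python3 -c "
from h import *
plan([.4974,.1678,.198],85.15,8,-1)
C,p,D=look('top','t14'); jars(C,p,D,base=.01,tol=.01)"
```

```text
cur [ 0.6274 -0.1478  0.2017] az 140.4 turn -55.3 j6 -71 -> 23; rows 8 (min 6); tilt 0.43
-1,-20,38,0,0,0,0.12, -1,-16,39,0,0,0,0.12, -1,-10,42,1,0,0,0.12, -1,-6,42,-0,0,0,0.12, -1,0,43,0,0,0,0.12, -1,5,42,0,0,0,0.12, -1,9,42,1,0,0,0.12, -1,15.1,39.7,-0,0,0,0.125, 
red [0.5093 0.3439 0.08  ] yaw 93.3 n 38 r 0.0128 axes px [17.  18.7] med z 0.0786
yellow [0.5016 0.2554 0.08  ] yaw 34.8 n 39 r 0.0107 axes px [16.4 18.6] med z 0.0784
```

Floor contact should come at TCP z≈0.0605.

Call:
arm_command(moves=[-1, -20, 38, 0, 0, 0, 0.12, -1, -16, 39, 0, 0, 0, 0.12, -1, -10, 42, 0, 0, 0, 0.12, -1, -6, 42, 0, 0, 0, 0.12, -1, 0, 43, 0, 0, 0, 0.12, -1, 5, 42, 0, 0, 0, 0.12, -1, 9, 42, 0, 0, 0, 0.12, -1, 15, 39.5, 0, 0, 0, 0.12])

```text
clock: 58.68
tcp_pos: [0.4936, 0.1694, 0.1953]
orientation: [-0.002, 0.042, 0.999, -0.0]
wrist_force: [-0.6, -0.3, -1.3]
finger_gap: 0.0429
grip_force: 36.3
```

Call:
arm_command(moves=[-1, 0, 0, 0, 0, 0, 0, -1, 0, 0, 0, 0, 0, 0, -1, 0, 0, 0, 0, 0, 0, -1, 0, 0, 0, 0, 0, 0])

```text
clock: 59.18
tcp_pos: [0.4958, 0.1675, 0.1969]
orientation: [-0.0, 0.041, 0.999, -0.0]
wrist_force: [0.1, -0.8, -1.6]
finger_gap: 0.0427
grip_force: 36.3
```

```bash
python3 -c "
from h import *
plan([.4974,.1678,.065],85.15,5,-1)"
```

```text
cur [0.4958 0.1675 0.1969] az 85.3 turn -0.2 j6 15 -> 23; rows 5 (min 3); tilt 0.02
-1,-0,0,26,0,0,0, -1,-1,0,27,0,0,0, -1,0,0,26,0,0,0, -1,-0,0,27,0,0,0, -1,-0.6,0.5,25.9,0,0,0.003,
```

Call:
arm_command(moves=[-1, -1, 0, 40, 0, 0, 0, -1, -0.5, 0, 40, 0, 0, 0, -1, 0, 0, 30, 0, 0, 0, -1, 0, 0, 15, 0, 0, 0, -1, 0, 0, 7, 0, 0, 0, -1, 0, 0, 0, 0, 0, 0, -1, 0, 0, 0, 0, 0, 0, -1, 0, 0, 0, 0, 0, 0])

```text
clock: 60.18
tcp_pos: [0.4977, 0.1685, 0.0661]
orientation: [0.001, 0.04, 0.999, 0.0]
wrist_force: [0.0, 1.0, -1.3]
finger_gap: 0.0428
grip_force: 36.3
```

Call:
arm_command(moves=[-1, 0, 0, 2.5, 0, 0, 0, -1, 0, 0, 2, 0, 0, 0, -1, 0, 0, 0, 0, 0, 0, -1, 0, 0, 0, 0, 0, 0])

```text
clock: 60.68
tcp_pos: [0.4968, 0.1683, 0.0606]
orientation: [-0.0, 0.04, 0.999, 0.0]
wrist_force: [-0.3, -0.2, -1.9]
finger_gap: 0.043
grip_force: 36.3
```

Call:
arm_command(moves=[-1, 0, 0, 1, 0, 0, 0, -1, 0, 0, 0, 0, 0, 0, 0.4, 0, 0, 0, 0, 0, 0, 0.4, 0, 0, 0, 0, 0, 0, 0.4, 0, 0, -15, 0, 0, 0, 0.4, 0, 0, -40, 0, 0, 0, 0.4, 0, 0, -50, 0, 0, 0, 1, 0, 0, -40, 0, 0, 0])

```text
clock: 61.68
tcp_pos: [0.4973, 0.1684, 0.2078]
orientation: [0.001, 0.04, 0.999, 0.0]
wrist_force: [0.3, -0.6, 0.4]
finger_gap: 0.0764
grip_force: 0.0
```

```bash
python3 - <<'E'
from h import *
C,p,D=look("wrist","w15"); jars(C,p,D,base=.01)
P=cloud(C,D); m=(P[...,2]>.113)&(P[...,2]<.135)&(P[...,0]>.5); r=cv2.minAreaRect((P[m][:,:2]*1000).astype(np.float32)); print(m.sum(),r)
plan([.5935,.2508,.20],-4.85,9)
E
```

```text
red [0.5111 0.3455 0.08  ] yaw 84.7 n 250 r 0.013 axes px [46.9 56.5] med z 0.0807
yellow [0.5038 0.2573 0.08  ] yaw 24.2 n 240 r 0.0127 axes px [48.8 52.3] med z 0.0806
blue [0.4964 0.169  0.08  ] yaw -49.0 n 236 r 0.0114 axes px [49.3 50. ] med z 0.0806
1225 ((593.8837280273438, 248.99444580078125), (99.91007232666016, 13.828550338745117), 84.90574645996094)
cur [0.4997 0.1688 0.2131] az 85.4 turn -90.3 j6 15 -> 118; rows 9 (min 9); tilt 0.58
1,-10,10,2,0,0,0.18, 1,-7,11,1,0,0,0.17, 1,-6,13,2,0,0,0.18, 1,-3,13,1,0,0,0.17, 1,-1,14,2,0,0,0.18, 1,1,14,1,0,0,0.17, 1,4,13,2,0,0,0.18, 1,6,13,2,0,0,0.17, 1,8.3,10.8,1.2,0,0,0.176,
```

View pics/w15.png

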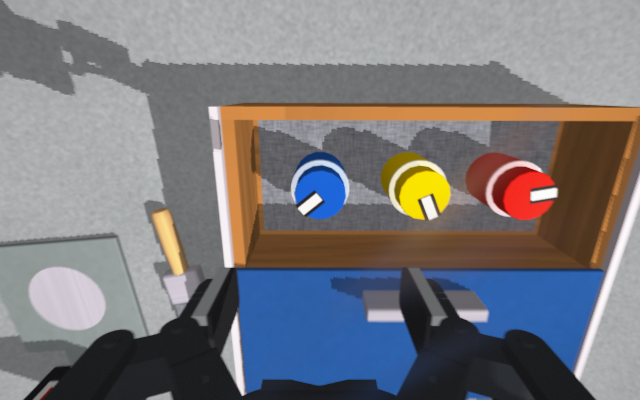

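All three jars stand upright in the case, lids at (320,190), (420,190) and (528,195). The handle is at (425,305). Closing the cover now.

Call:
arm_command(moves=[1, -10, 10, 0, 0, 0, 0.18, 1, -7, 11, 0, 0, 0, 0.17, 1, -6, 13, 0, 0, 0, 0.18, 1, -3, 13, 0, 0, 0, 0.17, 1, -1, 14, 0, 0, 0, 0.18, 1, 1, 14, 0, 0, 0, 0.17, 1, 4, 13, 2, 0, 0, 0.18, 1, 6, 13, 2, 0, 0, 0.17])

```text
clock: 62.72
tcp_pos: [0.5809, 0.2413, 0.2015]
orientation: [0.0, 0.676, 0.737, 0.0]
wrist_force: [0.6, 0.8, 0.6]
finger_gap: 0.0851
grip_force: 0.0
```

Call:
arm_command(moves=[1, 8, 11, 1, 0, 0, 0.18, 1, 0, 0, 0, 0, 0, 0, 1, 0, 0, 0, 0, 0, 0, 1, 0, 0, 0, 0, 0, 0, 1, 0, 0, 0, 0, 0, 0])

```text
clock: 63.35
tcp_pos: [0.5906, 0.2497, 0.2]
orientation: [0.0, 0.738, 0.675, 0.0]
wrist_force: [0.0, 0.3, -0.1]
finger_gap: 0.0855
grip_force: 0.0
```

```bash
python3 -c "
from h import *
plan([.5935,.2506,.105],-4.85,4)"
```

```text
cur [0.5906 0.2497 0.2   ] az -5.1 turn 0.2 j6 111 -> 118; rows 4 (min 2); tilt 0.01
1,0,1,24,0,0,-0, 1,1,0,24,0,0,-0, 1,-0,1,23,0,0,-0, 1,0.1,0.8,24,0,0,-0.004,
```

Call:
arm_command(moves=[1, 0, 1, 32, 0, 0, 0, 1, 0.5, 1, 32, 0, 0, 0, 1, 0.5, 0.5, 31, 0, 0, 0, 1, 0, 0, 0, 0, 0, 0, -1, 0, 0, 0, 0, 0, 0, -1, 0, 0, 0, 0, 0, 0, -1, 0, 0, 0, 0, 0, 0, -1, 0, 0, 0, 0, 0, 0], newtons=40)

```text
clock: 64.35
tcp_pos: [0.5937, 0.2508, 0.1054]
orientation: [0.0, 0.738, 0.675, 0.001]
wrist_force: [-1.3, -0.9, 4.0]
finger_gap: 0.0123
grip_force: 3.3
```

Call:
arm_command(moves=[-1, 0, 0, 0, 0, 0, 0, -1, 0, 0, 0, 0, 0, 0])

```text
clock: 64.6
tcp_pos: [0.5937, 0.2509, 0.1056]
orientation: [0.0, 0.738, 0.675, 0.001]
wrist_force: [-0.8, 0.4, 5.3]
finger_gap: 0.011
grip_force: 40.6
```

Call:
arm_command(moves=[-1, 0, -10, 0, 0, 0, 0, -1, 0, -25, 0, 0, 0, 0, -1, 0, -30, 0, 0, 0, 0, -1, 0, -30, 0, 0, 0, 0, -1, 0, -22, 0, 0, 0, 0, -1, 0, -12, 0, 0, 0, 0, -1, 0, -4, 0, 0, 0, 0, -1, 0, 0, 0, 0, 0, 0])

```text
clock: 65.6
tcp_pos: [0.4601, 0.262, 0.1055]
orientation: [0.001, 0.738, 0.675, -0.0]
wrist_force: [-0.5, -3.6, 9.4]
finger_gap: 0.0112
grip_force: 41.2
```

Call:
arm_command(moves=[-1, 0, -2, 0, 0, 0, 0, -1, 0, -2, 0, 0, 0, 0, -1, 0, 0, 0, 0, 0, 0])

```text
clock: 65.97
tcp_pos: [0.4571, 0.2623, 0.1055]
orientation: [0.001, 0.738, 0.675, 0.0]
wrist_force: [0.3, -4.0, 7.3]
finger_gap: 0.0108
grip_force: 40.9
```

Call:
arm_command(moves=[-1, 0, -2, 0, 0, 0, 0, -1, 0, 0, 0, 0, 0, 0])

```text
clock: 66.22
tcp_pos: [0.4561, 0.2623, 0.1055]
orientation: [0.002, 0.738, 0.675, 0.001]
wrist_force: [3.1, -4.1, 5.4]
finger_gap: 0.0109
grip_force: 40.7
```

Call:
arm_command(moves=[-1, 0, -2, 0, 0, 0, 0, -1, 0, -1, 0, 0, 0, 0, -1, 0, 0, 0, 0, 0, 0])

```text
clock: 66.6
tcp_pos: [0.4561, 0.2624, 0.1056]
orientation: [0.004, 0.738, 0.674, 0.002]
wrist_force: [11.9, -6.0, -1.6]
finger_gap: 0.011
grip_force: 40.0
```

At the stop (position unchanged, force rising). Release and lift.

Call:
arm_command(moves=[-0.3, 0, 0, 0, 0, 0, 0, 0, 0, 0, 0, 0, 0, 0, 0, 0, 1.5, 0, 0, 0, 0, 0, 0, 0, 0, 0, 0, 0, 0, 0, -30, 0, 0, 0, 0.5, 0, 0, -50, 0, 0, 0, 0.5, 0, 0, -50, 0, 0, 0, 0.5, 0, 0, 0, 0, 0, 0])

```text
schema error: expected a multiple of 7 numbers
```

```bash
python3 - <<'E'
from h import *
C,p,D=look("wrist","w16"); P=cloud(C,D); Z=P[...,2]
m=(Z>.113)&(Z<.135); print(m.sum(),cv2.minAreaRect((P[m][:,:2]*1000).astype(np.float32)))
look("scene","sc16"); print(get_state()["wrist_force"])
E
```

```text
6933 ((458.3805847167969, 261.5769958496094), (37.25157928466797, 98.49464416503906), 9.05854320526123)
[12.29213611 -5.76012271 -1.0395658 ]
```

View pics/w16.png

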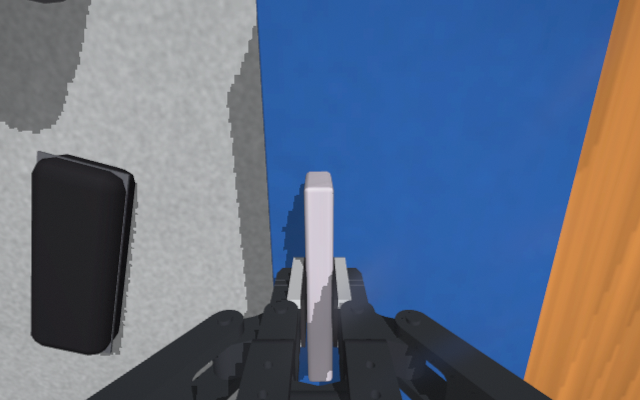

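View pics/sc16.png

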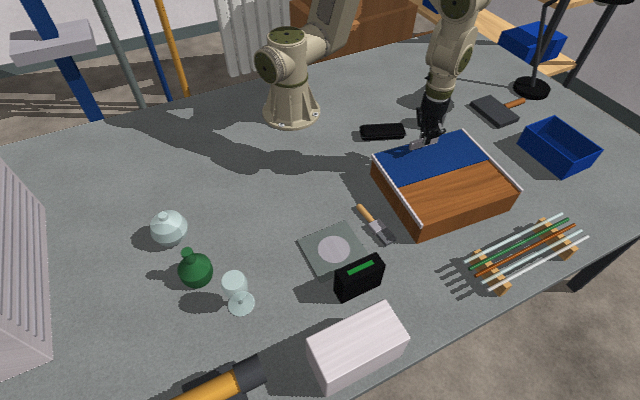

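The wrist view shows the cover over the front rim with the gripper still on the handle (318,275); that command was refused for its row length. The scene view shows the glassware untouched. Releasing properly now.

Call:
arm_command(moves=[-0.3, 0, 0, 0, 0, 0, 0, 0, 0, 0, 0, 0, 0, 0, 0, 0, 0, 0, 0, 0, 0, 0, 0, 0, -30, 0, 0, 0, 0.5, 0, 0, -50, 0, 0, 0, 0.5, 0, 0, -50, 0, 0, 0, 0.5, 0, 0, 0, 0, 0, 0, 0.5, 0, 0, 0, 0, 0, 0])

```text
clock: 67.7
tcp_pos: [0.4515, 0.2634, 0.2342]
orientation: [-0.0, 0.738, 0.675, -0.0]
wrist_force: [0.2, 0.4, -0.4]
finger_gap: 0.0642
grip_force: 0.0
```

Call:
arm_command(moves=[0.5, 0, 0, 0, 0, 0, 0, 0.5, 0, 0, 0, 0, 0, 0, 0.5, 0, 0, 0, 0, 0, 0])

```text
clock: 68.08
tcp_pos: [0.4516, 0.2632, 0.2339]
orientation: [-0.0, 0.738, 0.675, -0.001]
wrist_force: [0.4, -0.2, -0.2]
finger_gap: 0.0642
grip_force: 0.0
```

```bash
python3 - <<'E'
from h import *
C,p,D=look("wrist","w17"); P=cloud(C,D); Z=P[...,2]
m=(Z>.113)&(Z<.135); print(m.sum(),cv2.minAreaRect((P[m][:,:2]*1000).astype(np.float32)))
yaw=np.radians(-4.85); Rm=np.array([[np.cos(yaw),np.sin(yaw)],[-np.sin(yaw),np.cos(yaw)]])
Q=(P[...,:2]-[.505,.2575])@Rm.T; h=cv2.cvtColor(p,cv2.COLOR_BGR2HSV)
b=(h[...,0]>105)&(h[...,0]<125)&(h[...,1]>120)&(abs(Z-.093)<.008); print("cover x extent",np.percentile(Q[b][:,0],[.5,99.5]))
s=get_state(); print(s["tcp_pos"],s["wrist_force"],s["clock"])
E
```

```text
1724 ((456.53515625, 261.1677551269531), (99.56351470947266, 11.884574890136719), 85.03162384033203)
cover x extent [-0.0723913   0.07493711]
[0.45171025 0.26324271 0.23414559] [ 0.1890064  -0.29348262  0.75804227] 68.125
```

```bash
python3 -c "
from workcell import *
print(hand_in())"
```

```text
the job is handed in; nothing more can be done
None
```

The red, yellow and blue jars were each placed on the reader in that order, label facing it, and left there over four seconds; all three now stand upright in the case with the cover pushed to its stop, and the job is handed in (no score was returned).

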